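# Put the specimen vials, dropper bottles and slide box back in their holders

## Task

Tidy up after the lichen tests: stand each of the two specimen vials in the small block whose coloured ring matches its cap, and each of the two dropper bottles in the large block whose ring matches its rubber bulb, and lay the white slide box in the wooden tray, lengthwise, lid up. Everything must rest on the floor of its holder, upright, and be let go; do not knock any vial or bottle over on the way.

Things in the scene. Friction and masses are not known exactly. Their poses are not given: they have to be found in the camera images.
- orange_vial: glass specimen vial with an orange-red screw cap and dark brown contents, standing upright; 18 mm across, 55 mm tall (glass 17 mm across to 44 mm up, the 18 mm cap above); about 30 g. Origin: centre of the underside, z up. Its yaw is arbitrary (round).
- white_vial: glass specimen vial with a white screw cap and green contents, standing upright; 18 mm across, 55 mm tall (glass 17 mm across to 44 mm up, the 18 mm cap above); about 30 g. Origin: centre of the underside, z up. Its yaw is arbitrary (round).
- red_bottle: amber dropper bottle with a red rubber bulb, standing upright; body 32 mm across up to 60 mm, a 22 mm black collar from 60 to 71 mm, then the 12 mm bulb to the top at 95 mm; about 70 g. Rigid. Grips well across the body about 50 mm up. Origin: centre of the underside, z up. Its yaw is arbitrary (round).
- black_bottle: amber dropper bottle with a black rubber bulb, standing upright; body 32 mm across up to 60 mm, a 22 mm black collar from 60 to 71 mm, then the 12 mm bulb to the top at 95 mm; about 70 g. Rigid. Grips well across the body about 50 mm up. Origin: centre of the underside, z up. Its yaw is arbitrary (round).
- slide_box: white plastic slide box with a label on its lid, lying flat, lid up (the lid stays shut); 40 x 88 mm, 29 mm high; about 60 g. Origin: centre of the underside; its x axis runs across the short 40 mm side, y along the 88 mm length, z up. A small lip and hinge add 2 to 3 mm on the two long sides. Grips well across the 40 mm width.
- orange_holder: small square wooden holder block fixed to the table, 58 x 58 mm, 14 mm high, with a round well 38 mm across in its top, ringed by an orange collar and with an orange well floor 4 mm above the table (the wall stands 10 mm above the well floor). Origin: centre of the underside, below the well's centre, z up.
- white_holder: small square wooden holder block fixed to the table, 58 x 58 mm, 14 mm high, with a round well 38 mm across in its top, ringed by a white collar and with a white well floor 4 mm above the table (the wall stands 10 mm above the well floor). Origin: centre of the underside, below the well's centre, z up.
- red_holder: large square wooden holder block fixed to the table, 78 x 78 mm, 14 mm high, with a round well 56 mm across in its top, ringed by a red collar and with a red well floor 4 mm above the table (the wall stands 10 mm above the well floor). Origin: centre of the underside, below the well's centre, z up.
- black_holder: large square wooden holder block fixed to the table, 78 x 78 mm, 14 mm high, with a round well 56 mm across in its top, ringed by a black collar and with a black well floor 4 mm above the table (the wall stands 10 mm above the well floor). Origin: centre of the underside, below the well's centre, z up.
- box_tray: shallow open wooden tray fixed to the table, 74 x 118 mm outside, 14 mm high, walls 5 mm thick (inside 64 x 108 mm), with a blue lining; inner floor 5 mm above the table. Origin: centre of the underside; x across the short side, y along the length, z up. The slide box goes in with its y axis along the tray's, either way round.
Things that resemble listed ones, but are neither listed nor needed, are in the scene too. Leave any purple or turquoise look-alike of the black_bottle alone.

How it is judged:
At the end, for the whole second after the job is handed in: Vials and bottles upright (0.1 rad) in their matching blocks, the slide box flat in the tray with its length along it (0.35 rad); each origin within 15 mm of its holder's centre and 1 to 8 mm above its holder's underside; all at rest, untouched by the fingers (horizontal distance between orange_vial and orange_holder below 0.015 m and z of orange_vial in the frame of orange_holder between 0.001 and 0.008 m and angle between each of orange_vial, white_vial, red_bottle, black_bottle, slide_box's own z axis and vertical below 0.1 rad and linear speed of each of orange_vial, white_vial, red_bottle, black_bottle, slide_box below 0.02 m/s and angular speed of each of orange_vial, white_vial, red_bottle, black_bottle, slide_box below 0.2 rad/s and contact force between each of orange_vial, white_vial, red_bottle, black_bottle, slide_box and the fingers below 0.05 N and horizontal distance between white_vial and white_holder below 0.015 m and z of white_vial in the frame of white_holder between 0.001 and 0.008 m and horizontal distance between red_bottle and red_holder below 0.015 m and z of red_bottle in the frame of red_holder between 0.001 and 0.008 m and horizontal distance between black_bottle and black_holder below 0.015 m and z of black_bottle in the frame of black_holder between 0.001 and 0.008 m and horizontal distance between slide_box and box_tray below 0.015 m and z of slide_box in the frame of box_tray between 0.001 and 0.008 m and angle between the y axis of slide_box and the y axis of box_tray, either way round below 0.35 rad).
It fails at once if a vial or bottle is knocked over (leans more than 0.8 rad) (angle between any of orange_vial, white_vial, red_bottle, black_bottle's own z axis and vertical above 0.8 rad).
It also fails if it takes over 115 s, if anything falls off the work surface, if the arm or the gripper's body presses on something with over 40 N, if the wrist force passes 120 N, or if a joint passes its speed limit or range.

## Robot

A 6-joint arm with a two-finger parallel gripper is mounted at the origin on a cart in front of the work surface, level with it; the furniture and walls round the work are solid. World frame = base frame: x ahead of the robot, y to its left, z up, the work surface at z = 0. Lengths are in m, angles in rad, forces in N, time in s.
With the tool pointing down it reaches from about 0.35 to 0.85 m from the base axis. Payload 8.1 kg.
Tool frame: the origin (TCP) lies on the centre line of the jaws, within the pads' length; the fingertips stand 19 mm ahead of it and the grasp point (between the pads) is the TCP (robot.tips_ahead is the distance from the TCP to the fingertips, in m); y points along the fingers, z is the direction in which the jaws open and shut, and the axes are right-handed (so a half turn about y gives the same grasp; the last joint's range is limited). The gripper opens to 93 mm and grips with 3 to 60 N. Pads are 15 mm wide; open, the fingers measure 128 mm over their backs; the gripper's body (75 mm by 188 mm) begins 65 mm behind the grasp point.
Start: joints at [1.102, 0.13, 1.488, -0, 1.523, -0.085], TCP at [0.225, 0.556, 0.238] pointing down, gripper open.
Joint ranges: [-2.96, 2.96], [-0.89, 2.26], [0.02, 2.5], [-1.34, 4.48], [0, 2.73], [-2.66, 2.66]. Speed limits (rad/s): [2.39, 2.39, 2.79, 3.14, 3.14, 3.14].

## Interface

Orientations are given as a rotation vector (axis times angle).
In Python, from plant import robot, imaging, models gives the robot as it stands.
- The arm moves only by the tool carry_out, never from a script. Its argument "motion" is one flat list of numbers, 7 for each row, row after row: the shift along the tool's x, y, z in m, then the turn, a rotation vector about the tool's x, y, z in degrees, then the opening, from -1 (shut) to 1 (fully open). A call has exactly 5 rows; each row shifts and turns the pose as measured when the row begins, along the tool's axes as they then stand; what a row does not reach is not made up. A row lasts 1/10 s, in which the tool goes at most 50 mm and 8.59 degrees, less where a joint would pass 70% of its speed; a pose out of reach is approached as far as the arm can. A call is refused whole if a number of a shift passes 0.05 or a number of a turn 8.59, either way. A call with a gripper value outside its range is refused whole. The fingers move at their own pace and stop on an object; "squeeze" is the grip in N (left out, the last holds). Time passes only in rows, so rows that do not move let the fingers close, or fill a call up. It gives the time, the measured TCP pose, the force and the opening at its end, in the units of the state.
- robot.read_state(): the state, without advancing time (a new reading comes with each control period).
- imaging.read_camera(name): name is "side" or "top"; returns the picture (400x640x3 uint8, blue, green, red); there is no depth.
- imaging.camera_model(name): a dict with "K" (3x3 intrinsics, pixels), "k1" (the pictures are not rectified: a ray, as slopes to the right and down, at radius r is drawn at 1 + k1 r^2 times it, then the intrinsics apply), "position" and "orientation" of the camera in the world. Camera axes: x right, y down, z forward; pixel columns grow to the right and rows downward; lengths in m; the calibration is good to about 2 mm. A picture is of the moment at which its call begins. camera_model takes no time and is no camera call.
- robot.close_job(): hands the job in, once; it reports no verdict.
Trained networks look in the newest picture that a camera, given by its name, has taken for a name from the list of things; names that differ only in an ending like _2 or _b are one class to them, and where a whole thing is asked for, a point or a joint stands for the part that bears it (a point fixed in the world has none). Each returns a list of dicts, best first, with "confidence" (0 to 1); they miss things now and then, are a little off and sometimes report something else, mostly with a low value. They report only what shows in the picture. A call takes as long as a camera call. They do not tell look-alikes from the thing itself.
- models.outline_of(camera, thing): "pixels" (400x640 bool, what is visible of it) and "pixel" ([column, row] in pixels, amid what is visible of it).
The state is a dict: "t": time; "q": joint angles; "dq": joint speeds; "joint_torque": joint torques, N m; "tool_pos": TCP position; "orientation": TCP orientation; "force": force on the tool from outside, world axes, zero at the start; "wrist_torque": the same for the moment, N m; "opening": finger opening in m.
Only numpy, scipy, OpenCV 4.12 (cv2) and the standard library are available. Lean on these libraries where they do the work, as an engineer would, in place of code of your own. Each camera call takes 0.05 s, during which the arm holds its last target.

## Working session

There is one attempt and no reset: what is moved stays moved. The work goes in short steps, Python scripts to look and compute and a tool call to move; the robot and the scene stay as the last step left them, time stands still between calls to the robot, and variables do not carry over. Pictures are saved under pics/ and viewed, and the job is handed in when it is done.

Besides the shell and the picture viewer there is one more tool, called after "Call:" as name(argument=value, ...) on one line, values as JSON. carry_out: Moves the arm, as the interface text tells. Its arguments: {"type":"object","properties":{"motion":{"type":"array","items":{"type":"number"}},"squeeze":{"type":"number"}},"required":["motion"]}

```bash
ls; mkdir -p pics; python3 - <<'E'
from plant import robot, imaging, models
import cv2
print(robot.read_state())
for n in("side","top"):
    im=imaging.read_camera(n); cv2.imwrite(f"pics/{n}0.png",im); print(n,imaging.camera_model(n))
E
```

```text
pics
{'t': 0.0, 'q': array([ 1.10161198e+00,  1.31143320e-01,  1.48924465e+00, -5.72514490e-06,
        1.52299582e+00, -8.54021945e-02]), 'dq': array([-0.00176268, -0.00249041, -0.00026538,  0.00071882, -0.00040953,
       -0.00172479]), 'joint_torque': array([ 2.00367608e-04, -5.59828341e+01, -4.91763031e+01,  7.68296001e-02,
        3.54037376e-02, -1.56763895e-04]), 'tool_pos': array([0.2244048 , 0.55589523, 0.23661709]), 'orientation': array([-1.55147408,  0.3015409 , -0.30077531]), 'force': array([ 0.41140461, -1.37188728,  0.33787972]), 'wrist_torque': array([ 0.03461422, -0.01961347, -0.00561124]), 'opening': 0.09260723342216373}
side {'K': array([[394.79137017,   0.        , 324.49205909],
       [  0.        , 394.79137017, 204.05682823],
       [  0.        ,   0.        ,   1.        ]]), 'k1': -0.03227689244215874, 'position': array([ 0.05865334, -0.76346622,  0.59964799]), 'orientation': array([-2.05511983,  0.61436243, -0.31573231])}
top {'K': array([[413.40455194,   0.        , 322.29491988],
       [  0.        , 413.40455194, 192.77331795],
       [  0.        ,   0.        ,   1.        ]]), 'k1': -0.009061005580254671, 'position': array([0.3726521 , 0.00563666, 1.21168868]), 'orientation': array([-2.17724521,  2.16122546, -0.15509164])}
```

View pics/top0.png

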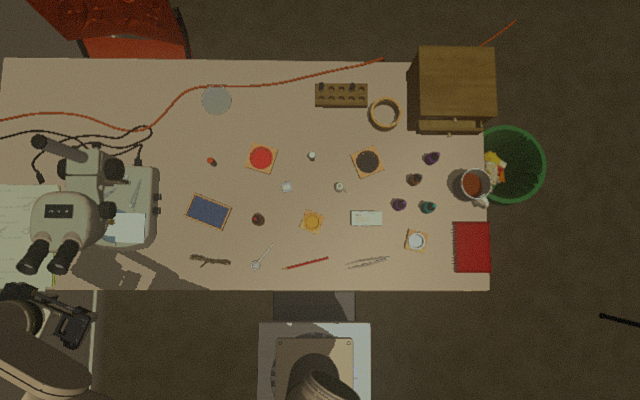

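View pics/side0.png

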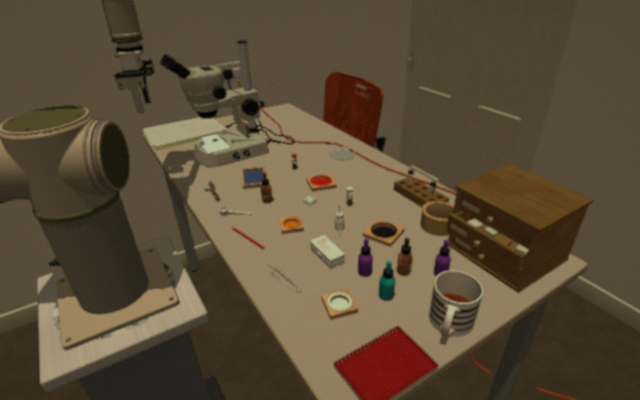

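```bash
cat > h.py <<'E'
from plant import robot, imaging, models
import numpy as np, cv2
from scipy.spatial.transform import Rotation as R
def ray(cam,px):
    c=imaging.camera_model(cam);K=c["K"]
    d=cv2.undistortPoints(np.array([[px]],float),K,np.array([c["k1"],0,0,0.]))[0,0]
    return c["position"],R.from_rotvec(c["orientation"]).apply([d[0],d[1],1])
def at_z(cam,px,z):
    p,d=ray(cam,px); return p+d*(z-p[2])/d[2]
def proj(cam,P):
    c=imaging.camera_model(cam);Rm=R.from_rotvec(c["orientation"])
    q=Rm.inv().apply(np.array(P)-c["position"]).reshape(-1,3)
    s=q[:,:2]/q[:,2:]; r=(s**2).sum(1,keepdims=True); s=s*(1+c["k1"]*r)
    return s*[c["K"][0,0],c["K"][1,1]]+c["K"][:2,2]
def tri(pa,pb):
    p,d=ray("top",pa);q,e=ray("side",pb);d=d/np.linalg.norm(d);e=e/np.linalg.norm(e)
    t=np.linalg.lstsq(np.c_[d,-e],q-p,rcond=None)[0]
    a=p+d*t[0];b=q+e*t[1];return (a+b)/2,np.linalg.norm(a-b)
E
python3 - <<'E'
from h import *
for n in("top","side"):
    im=imaging.read_camera(n)
    for t in "orange_vial white_vial red_bottle black_bottle slide_box orange_holder white_holder red_holder black_holder box_tray".split():
        for o in models.outline_of(n,t)[:4]:
            m=o["pixels"];ys,xs=np.nonzero(m)
            print(n,t,round(o["confidence"],2),np.round(o["pixel"],1),"cent",xs.mean().round(1),ys.mean().round(1),m.sum(), np.round(at_z(n,(xs.mean(),ys.mean()),0.014),3)[:2])
    c=im[130:280,180:450] if n=="top" else im[140:320,200:500]
    cv2.imwrite(f"pics/{n}1.png",cv2.resize(c,None,fx=2.6,fy=2.6,interpolation=cv2.INTER_CUBIC))
print(robot.read_state()["t"])
E
```

```text
top orange_vial 0.56 [211.  160.7] cent 211.5 161.1 41 [0.609 0.305]
top black_bottle 0.72 [429.  158.7] cent 431.5 157.7 150 [ 0.626 -0.344]
top black_bottle 0.71 [425.1 202.6] cent 427.5 207.1 152 [ 0.479 -0.328]
top black_bottle 0.59 [402.3 203.5] cent 399.5 203.9 111 [ 0.487 -0.246]
top black_bottle 0.43 [417.7 181.1] cent 414.8 179.5 125 [ 0.56  -0.293]
top slide_box 0.87 [365.2 217.8] cent 365.7 217.4 440 [ 0.447 -0.147]
top orange_holder 0.66 [367.4 164.8] cent 367.2 161.1 744 [ 0.614 -0.152]
top orange_holder 0.61 [313.3 222.8] cent 312.1 221.3 374 [0.435 0.009]
top white_holder 0.65 [417.2 243.6] cent 415.8 240.5 385 [ 0.381 -0.292]
top red_holder 0.72 [261.3 155.8] cent 261.0 157.6 724 [0.621 0.161]
top black_holder 0.59 [364.8 164.7] cent 366.8 161.2 705 [ 0.613 -0.151]
top box_tray 0.56 [208.9 211.1] cent 207.4 211.2 1001 [0.462 0.311]
side orange_vial 0.66 [266.1 192.2] cent 265.7 190.5 265 [0.453 0.196]
side red_bottle 0.5 [266.9 189.8] cent 266.1 191.1 284 [0.452 0.192]
side black_bottle 0.96 [364.5 261.5] cent 364.9 259.5 395 [ 0.503 -0.221]
side black_bottle 0.76 [402.1 259.6] cent 404.7 259.0 449 [ 0.58  -0.271]
side black_bottle 0.68 [441.6 258. ] cent 442.3 258.4 412 [ 0.652 -0.317]
side black_bottle 0.67 [387.8 282.6] cent 387.1 282.8 488 [ 0.496 -0.308]
side slide_box 0.96 [328.5 250.4] cent 327.2 252.2 715 [ 0.447 -0.151]
side orange_holder 0.92 [290.4 226.3] cent 290.9 225.1 370 [ 0.429 -0.005]
side white_holder 0.77 [340.5 304. ] cent 339.0 303.4 735 [ 0.378 -0.299]
side red_holder 0.62 [317.7 182.5] cent 320.6 182.5 396 [0.614 0.145]
side black_holder 0.94 [383.9 232.4] cent 383.1 232.4 668 [ 0.605 -0.163]
side box_tray 0.66 [253.1 174.4] cent 252.2 177.5 443 [0.453 0.296]
1.2
```

View pics/top1.png

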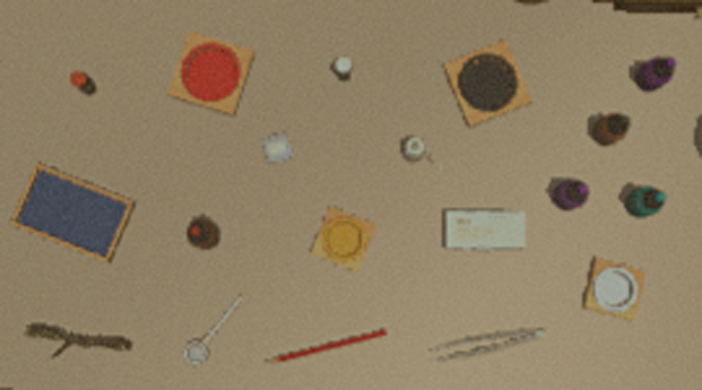

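View pics/side1.png

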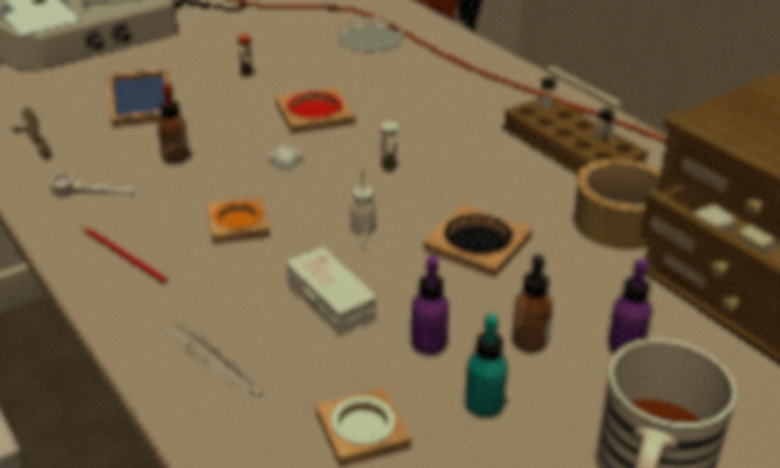

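```bash
python3 - <<'E'
from h import *
T=imaging.read_camera("top");S=imaging.read_camera("side")
def crop(im,c,s,f=8):
    c=np.array(c,int);a=im[c[1]-s:c[1]+s,c[0]-s:c[0]+s]
    return cv2.resize(a,(s*2*f,)*2,interpolation=cv2.INTER_CUBIC)
tops=[(211,160),(312,156),(257,218),(415,179)]
sides=[(294,162),(349,196),(266,190),(405,258)]
cv2.imwrite("pics/c1.png",np.vstack([np.hstack([crop(T,c,12,8) for c in tops]),np.hstack([crop(S,c,24,4) for c in sides])]))
for n,a,b in [("ov",(210,160),(294.2,156.2)),("wv",(311.9,154.6),(349.6,189.2)),("rb",(255.4,218.8),(264.6,175.4)),("bb",(418,176.2),(406.9,241.9))]:
    print(n,tri(a,b))
# blocks
hsv=cv2.cvtColor(T,cv2.COLOR_BGR2HSV)
for t,c in [("red_holder",(261,157)),("black_holder",(367,161)),("orange_holder",(312,221)),("white_holder",(416,240)),("box_tray",(208,211)),("slide_box",(366,218))]:
    for o in models.outline_of("top",t):
        m=o["pixels"].astype(np.uint8)
        ys,xs=np.nonzero(m)
        if np.hypot(xs.mean()-c[0],ys.mean()-c[1])<6:
            z=.029 if t=="slide_box" else .014
            cs=max(cv2.findContours(m,0,2)[0],key=len)[:,0]
            W=np.array([at_z("top",p,z)[:2] for p in cs])
            r=cv2.minAreaRect((W*1000).astype(np.float32));print(t,r); 
            bx=cv2.boxPoints(r); e=max((bx[1]-bx[0],bx[2]-bx[1]),key=np.linalg.norm)
            print("  long dir",e,np.degrees(np.arctan2(e[1],e[0])))
E
```

```text
ov (array([0.60798979, 0.30112266, 0.04402588]), np.float64(0.004100413350592856))
wv (array([0.62486072, 0.01026572, 0.04992212]), np.float64(0.0027127095716215945))
rb (array([0.43866486, 0.16202029, 0.08366515]), np.float64(0.0038937254117124816))
bb (array([ 0.56061944, -0.28643776,  0.080831  ]), np.float64(0.004018504963204882))
red_holder ((619.9825439453125, 159.6655731201172), (80.43955993652344, 78.9642105102539), 72.9471435546875)
  long dir [23.589233 76.903015] 72.94713
black_holder ((612.8131713867188, -151.0296173095703), (80.58016204833984, 83.8996810913086), 22.987085342407227)
  long dir [ 32.76477 -77.23746] -67.01294
orange_holder ((434.49609375, 9.501373291015625), (58.03125762939453, 56.35021209716797), 68.6074447631836)
  long dir [21.167236 54.03309 ] 68.607445
white_holder ((380.94207763671875, -289.8179931640625), (62.31581497192383, 60.06031036376953), 75.56755828857422)
  long dir [15.531494 60.349243] 75.56754
box_tray ((461.663330078125, 310.1811828613281), (120.89153289794922, 73.70223999023438), 68.02101135253906)
  long dir [ 45.245667 112.105286] 68.02101
slide_box ((445.26947021484375, -145.93606567382812), (42.35541534423828, 88.05174255371094), 2.9280576705932617)
  long dir [  4.497864 -87.9368  ] -87.07194
```

View pics/c1.png

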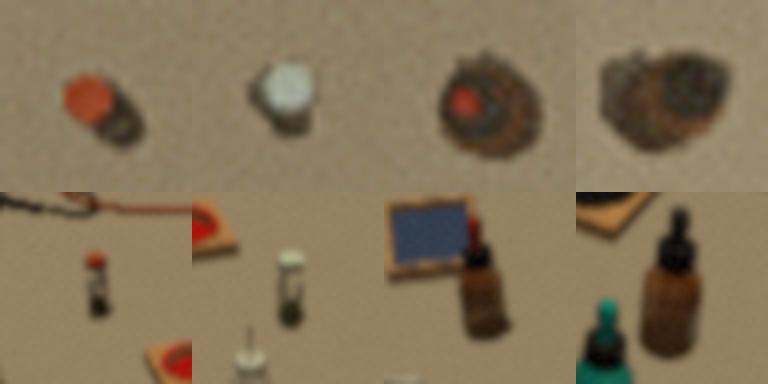

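```bash
python3 - <<'E'
from h import *
for n,a,z,b,zb in [("ov",(210,160.1),.055,(294,158),.049),("wv",(312,155),.055,(349,189),.0495),("rb",(255.1,218.5),.092,(264.4,174.5),.083),("bb",(418.3,177.1),.092,(406.9,242),.083)]:
    print(n,at_z("top",a,z),at_z("side",b,zb))
S=imaging.read_camera("side")
for t,z in [("red_holder",.014),("black_holder",.014),("orange_holder",.014),("white_holder",.014),("box_tray",.014)]:
    o=models.outline_of("side",t)
    for q in o[:1]:
        ys,xs=np.nonzero(q["pixels"]);print(t,q["confidence"],at_z("side",(xs.mean(),ys.mean()),.010))
s=robot.read_state();print(R.from_rotvec(s["orientation"]).as_matrix())
E
```

```text
ov [0.60363281 0.29916987 0.055     ] [0.59782155 0.27928247 0.049     ]
wv [0.62139958 0.01061717 0.055     ] [0.62598    0.01239758 0.0495    ]
rb [0.43719464 0.16243095 0.092     ] [0.44284681 0.16778012 0.083     ]
bb [ 0.5545906  -0.28310756  0.092     ] [ 0.56039594 -0.28928397  0.083     ]
red_holder 0.88 [0.6180813  0.15187462 0.01      ]
black_holder 0.81 [ 0.60960578 -0.16043619  0.01      ]
orange_holder 0.72 [0.43389094 0.00050686 0.01      ]
white_holder 0.88 [ 0.37978408 -0.29836919  0.01      ]
box_tray 0.61 [0.45662576 0.30366053 0.01      ]
[[ 9.27223420e-01 -1.68882166e-05  3.74508651e-01]
 [-3.74508651e-01 -3.51103922e-05  9.27223419e-01]
 [-2.51000434e-06 -9.99999999e-01 -3.88799612e-05]]
```

Call:
carry_out(motion=[0,0,-0.045,0,-7.33,0,0.5,0,0,-0.045,0,-7.33,0,0.5,0,0,-0.045,0,-7.33,0,0.5,0.04,0,-0.045,0,0,0,0.5,0.045,0,-0.045,0,0,0,0.5], squeeze=15)

```text
t: 2.4
tool_pos: [0.2577, 0.3516, 0.2325]
orientation: [-1.577, -0.016, 0.024]
force: [1.3, 1.1, -1.2]
opening: 0.0697
```

Call:
carry_out(motion=[0.045,0,-0.045,0,0,0,0.3,0.045,0,-0.045,0,0,0,0.3,0.045,0,-0.045,0,0,0,0.3,0.035,0,-0.035,0,0,0,0.3,0,0,0,0,0,0,0.3])

```text
t: 2.9
tool_pos: [0.4064, 0.2079, 0.2344]
orientation: [-1.576, -0.018, 0.017]
force: [-0.8, 0.1, 0.5]
opening: 0.0602
```

```bash
cat >> h.py <<'E'
def go(x,y,z,a=90):
    s=robot.read_state();Rm=R.from_rotvec(s["orientation"]);p=s["tool_pos"]
    zz=Rm.apply([0,0,1]);a0=np.degrees(np.arctan2(zz[1],zz[0]))
    # target rot
    c=np.radians(a);Rt=R.from_matrix(np.array([[np.sin(c),-np.cos(c),0],[0,0,-1],[np.cos(c),np.sin(c),0]]).T)
    print("t",s["t"],"pos",p.round(4),"yaw",a0.round(2),"open",round(s["opening"],4),"F",s["force"].round(1))
    print(" shift(tool)",Rm.inv().apply(np.array([x,y,z])-p).round(4),"turn(tool)",np.degrees((Rm.inv()*Rt).as_rotvec()).round(2))
E
python3 -c "
from h import *
go(.438,.163,.2)"
```

```text
t 2.9 pos [0.4064 0.2079 0.2344] yaw 91.26 open 0.0602 F [-0.8  0.1  0.5]
 shift(tool) [ 0.0306  0.0346 -0.0454] turn(tool) [0.29 1.26 0.06]
```

Call:
carry_out(motion=[0.016,0.03,-0.023,0.29,1.26,0,0.3,0.015,0.03,-0.023,0,0,0,0.3,0.002,0.03,-0.003,0,0,0,0.3,0,0.01,0,0,0,0,0.3,0,0,0,0,0,0,0.3])

```text
t: 3.4
tool_pos: [0.4429, 0.158, 0.1342]
orientation: [-1.567, -0.001, -0.008]
force: [0.7, -0.1, 0.9]
opening: 0.0606
```

```bash
python3 -c "
from h import *
go(.438,.163,.05)
T=imaging.read_camera('top');S=imaging.read_camera('side')
a=cv2.resize(T[180:260,210:310],None,fx=4,fy=4,interpolation=2);b=cv2.resize(S[130:230,210:310],None,fx=4,fy=4,interpolation=2)
cv2.imwrite('pics/g1.png',np.hstack([a,b[:320]]))
"
```

```text
t 3.4 pos [0.4429 0.158  0.1342] yaw 89.74 open 0.0606 F [ 0.7 -0.1  0.9]
 shift(tool) [-0.0054  0.0842  0.0047] turn(tool) [-0.2  -0.26  0.32]
```

View pics/g1.png

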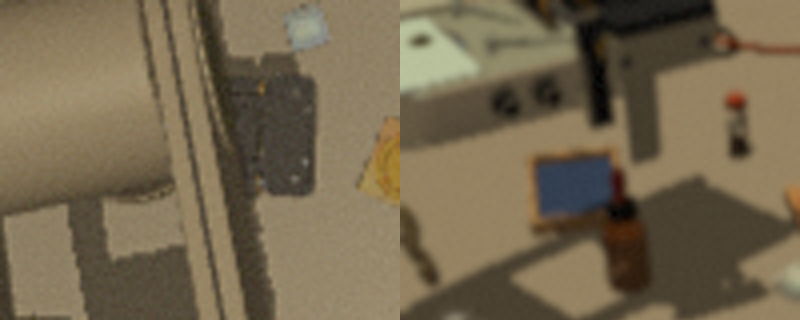

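Call:
carry_out(motion=[-0.005,0.02,0.004,0,0,0,0.3,0,0.02,0,0,0,0,0.3,0,0.025,0,0,0,0,0.3,0,0.015,0,0,0,0,0.3,0,0,0,0,0,0,0.3])

```text
t: 4.0
tool_pos: [0.4459, 0.1691, 0.065]
orientation: [-1.562, -0.022, -0.018]
force: [-1.1, 0.1, -0.6]
opening: 0.0603
```

```bash
python3 -c "
from h import *
go(.438,.163,.05)
S=imaging.read_camera('side')
b=cv2.resize(S[130:230,210:310],None,fx=6,fy=6,interpolation=2)
cv2.imwrite('pics/g2.png',b)
"
```

```text
t 4.0 pos [0.4459 0.1691 0.065 ] yaw 90.15 open 0.0603 F [-1.1  0.1 -0.6]
 shift(tool) [-0.0082  0.0147 -0.0062] turn(tool) [-0.53  0.15  1.44]
```

View pics/g2.png

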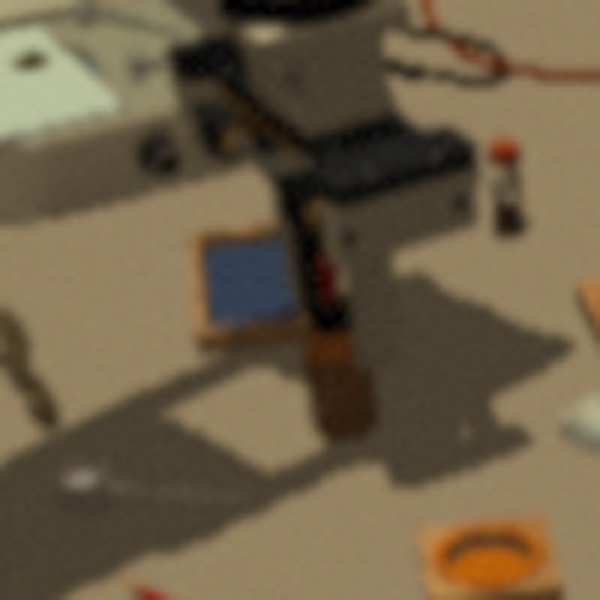

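```bash
python3 -c "
from h import *
for i in range(4):
    go(.438,.163,.05); imaging.read_camera('side')
"
```

```text
t 4.05 pos [0.4466 0.1693 0.0662] yaw 90.15 open 0.0605 F [ 0.6 -0.4  0.5]
 shift(tool) [-0.009   0.0159 -0.0064] turn(tool) [-0.55  0.15  1.53]
t 4.1 pos [0.4472 0.1692 0.0668] yaw 90.14 open 0.0605 F [-0.2 -1.1  0. ]
 shift(tool) [-0.0097  0.0165 -0.0064] turn(tool) [-0.56  0.13  1.59]
t 4.15 pos [0.4475 0.1691 0.0671] yaw 90.13 open 0.0606 F [-0.2 -0.3  0.4]
 shift(tool) [-0.01    0.0168 -0.0063] turn(tool) [-0.57  0.12  1.63]
t 4.2 pos [0.4476 0.169  0.0671] yaw 90.11 open 0.0605 F [-0.7 -0.2  1. ]
 shift(tool) [-0.0101  0.0167 -0.0062] turn(tool) [-0.57  0.11  1.64]
```

Call:
carry_out(motion=[-0.01,0.005,-0.006,-0.6,0,1.6,0.3,0,0.004,0,0,0,0,0.3,0,0.004,0,0,0,0,0.3,0,0.003,0,0,0,0,0.3,0,0,0,0,0,0,0.3])

```text
t: 4.75
tool_pos: [0.438, 0.1625, 0.0511]
orientation: [-1.572, -0.002, 0.0]
force: [0.7, -0.3, 0.1]
opening: 0.0606
```

```bash
python3 -c "
from h import *
imaging.read_camera('side')
go(.438,.163,.05)
"
```

```text
t 4.8 pos [0.4381 0.1625 0.0513] yaw 90.08 open 0.0604 F [-0.6  0.5  0.5]
 shift(tool) [-0.0001  0.0013  0.0005] turn(tool) [0.05 0.08 0.06]
```

Excellent. Close and lift slowly.

Call:
carry_out(motion=[0,0,0,0,0,0,-1,0,0,0,0,0,0,-1,0,0,0,0,0,0,-1,0,0,0,0,0,0,-1,0,0,0,0,0,0,-1], squeeze=15)

```text
t: 5.3
tool_pos: [0.4383, 0.1626, 0.0515]
orientation: [-1.572, -0.002, -0.0]
force: [0.1, -0.7, -0.9]
opening: 0.0324
```

Call:
carry_out(motion=[0,0,0,0,0,0,-1,0,-0.01,0,0,0,0,-1,0,-0.015,0,0,0,0,-1,0,-0.02,0,0,0,0,-1,0,-0.02,0,0,0,0,-1])

```text
t: 5.8
tool_pos: [0.4353, 0.1619, 0.1167]
orientation: [-1.573, 0.004, 0.006]
force: [-0.3, -0.5, -1.1]
opening: 0.0319
```

```bash
python3 -c "
from h import *
S=imaging.read_camera('side')
go(.62,.16,.12)
cv2.imwrite('pics/g3.png',cv2.resize(S[100:240,200:340],None,fx=4,fy=4,interpolation=2))
"
```

```text
t 5.85 pos [0.4374 0.1625 0.1206] yaw 90.08 open 0.032 F [1.7 0.1 3. ]
 shift(tool) [ 0.1826  0.0004 -0.0027] turn(tool) [ 0.07  0.08 -0.04]
```

View pics/g3.png

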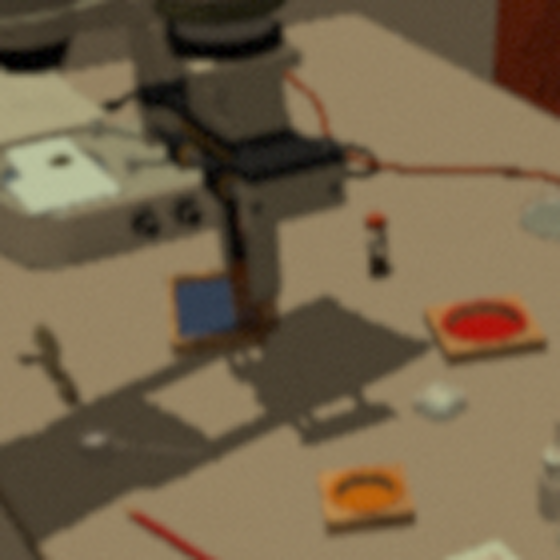

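Call:
carry_out(motion=[0.03,0,-0.001,0,0,0,-1,0.04,0,-0.001,0,0,0,-1,0.045,0,0,0,0,0,-1,0.035,0,0,0,0,0,-1,0.02,0,0,0,0,0,-1])

```text
t: 6.35
tool_pos: [0.6126, 0.1616, 0.1235]
orientation: [-1.571, -0.006, -0.001]
force: [-0.4, -0.2, -1.1]
opening: 0.0318
```

```bash
python3 -c "
from h import *
S=imaging.read_camera('side');imaging.read_camera('side')
go(.62,.16,.055)
"
```

```text
t 6.45 pos [0.6125 0.1614 0.1233] yaw 90.17 open 0.0321 F [-0.1  0.7 -0.4]
 shift(tool) [ 0.0072  0.0684 -0.0014] turn(tool) [-0.    0.17  0.26]
```

Call:
carry_out(motion=[0.007,0.01,-0.001,0,0,0,-1,0,0.015,0,0,0,0,-1,0,0.015,0,0,0,0,-1,0,0.012,0,0,0,0,-1,0,0.005,0,0,0,0,-1])

```text
t: 6.95
tool_pos: [0.617, 0.1608, 0.0622]
orientation: [-1.571, -0.004, 0.001]
force: [0.5, -0.9, -1.5]
opening: 0.0321
```

```bash
python3 -c "
from h import *
imaging.read_camera('side');S=imaging.read_camera('side')
go(.62,.16,.055)
cv2.imwrite('pics/g4.png',cv2.resize(S[100:240,240:380],None,fx=4,fy=4,interpolation=2))
"
```

```text
t 7.05 pos [0.6172 0.1608 0.0627] yaw 90.19 open 0.032 F [ 0.8  1.4 -1.5]
 shift(tool) [ 0.0028  0.0077 -0.0008] turn(tool) [0.   0.19 0.12]
```

View pics/g4.png

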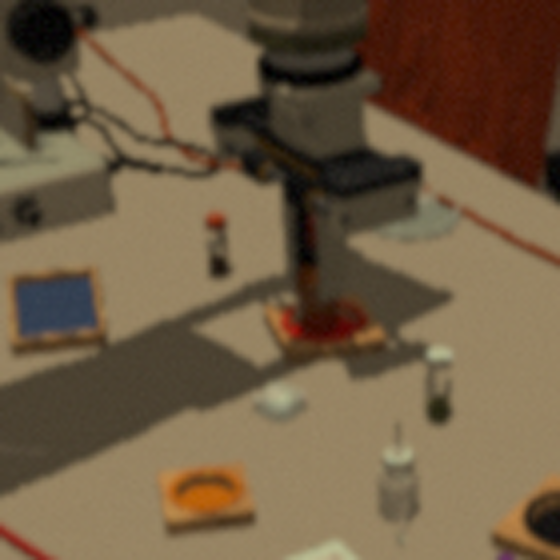

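The bottle hangs over the red well (well near crop (325,320)). Lower the last 7 mm, then release.

Call:
carry_out(motion=[0.003,0.002,0,0,0,0,-1,0,0.002,0,0,0,0,-1,0,0.002,0,0,0,0,-1,0,0.001,0,0,0,0,-1,0,0,0,0,0,0,-1])

```text
t: 7.55
tool_pos: [0.6221, 0.1613, 0.0578]
orientation: [-1.57, -0.008, -0.002]
force: [-0.9, -0.1, -1.3]
opening: 0.0321
```

Call:
carry_out(motion=[-0.001,0.0015,0,0,0,0,-1,0,0.001,0,0,0,0,-1,0,0.001,0,0,0,0,-1,0,0,0,0,0,0,-1,0,0,0,0,0,0,-1])

```text
t: 8.05
tool_pos: [0.622, 0.1614, 0.0557]
orientation: [-1.57, -0.009, -0.004]
force: [-0.7, -0.0, -1.7]
opening: 0.0324
```

Call:
carry_out(motion=[0,0.001,0,0,0,0,-1,0,0.0005,0,0,0,0,-1,0,0,0,0,0,0,-1,0,0,0,0,0,0,-0.2,0,0,0,0,0,0,0.2])

```text
t: 8.55
tool_pos: [0.6226, 0.1616, 0.0551]
orientation: [-1.569, -0.01, -0.005]
force: [-0.7, -0.3, 0.6]
opening: 0.0414
```

Call:
carry_out(motion=[0,0,0,0,0,0,0.3,0,0,0,0,0,0,0.3,0,-0.02,0,0,0,0,0.3,0,-0.04,0,0,0,0,0.3,0,-0.045,0,0,0,0,0.3])

```text
t: 9.05
tool_pos: [0.6155, 0.1602, 0.152]
orientation: [-1.572, 0.003, 0.009]
force: [0.4, -0.2, 0.6]
opening: 0.0602
```

```bash
python3 -c "
from h import *
imaging.read_camera('side');S=imaging.read_camera('side')
go(.604,.299,.15)
cv2.imwrite('pics/g5.png',cv2.resize(S[100:240,240:380],None,fx=4,fy=4,interpolation=2))
"
```

```text
t 9.15 pos [0.6209 0.1612 0.1607] yaw 90.2 open 0.0603 F [0.9 1.  2. ]
 shift(tool) [-0.0165  0.0107  0.1378] turn(tool) [-0.05  0.2   0.41]
```

View pics/g5.png

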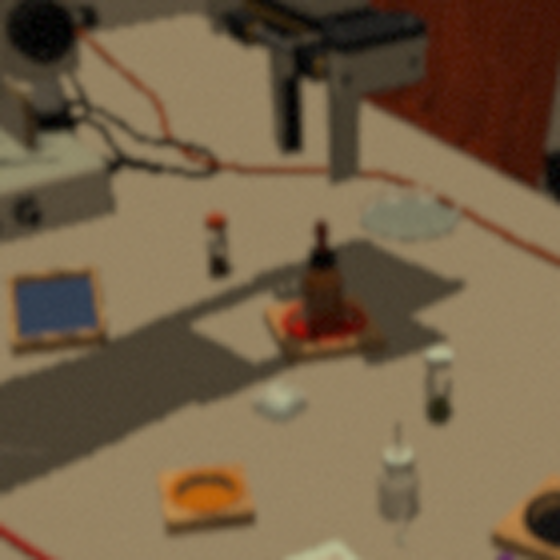

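Call:
carry_out(motion=[-0.008,0,0.03,0,0,0,0.2,-0.008,0,0.04,0,0,0,0.2,0,0,0.035,0,0,0,0.2,0,0.01,0.022,0,0,0,0.2,0,0.01,0.005,0,0,0,0.2])

```text
t: 9.65
tool_pos: [0.6077, 0.2965, 0.1445]
orientation: [-1.567, -0.012, -0.013]
force: [-0.1, 0.1, -0.3]
opening: 0.0557
```

```bash
python3 -c "
from h import *
imaging.read_camera('side');S=imaging.read_camera('side')
go(.604,.299,.044)
cv2.imwrite('pics/g6.png',cv2.resize(S[80:200,220:370],None,fx=4,fy=4,interpolation=2))
"
```

```text
t 9.75 pos [0.6068 0.2942 0.1425] yaw 89.92 open 0.0558 F [-0.2 -0.2 -0.6]
 shift(tool) [-0.0041  0.0985  0.0047] turn(tool) [-0.07 -0.08  0.74]
```

View pics/g6.png

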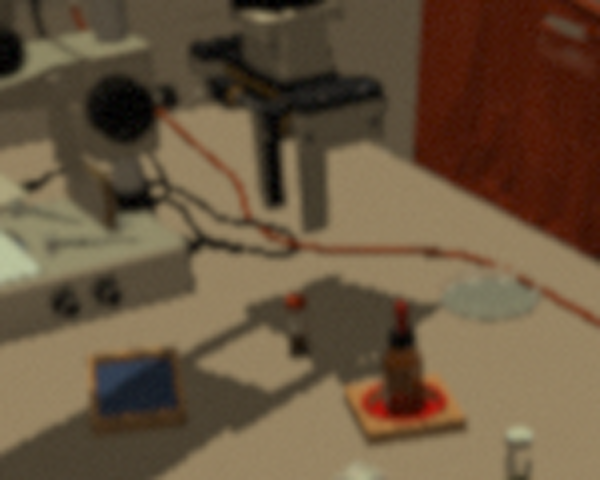

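Call:
carry_out(motion=[-0.004,0.02,0.005,0,0,0.7,0.2,0,0.025,0,0,0,0,0.2,0,0.02,0,0,0,0,0.2,0,0.012,0,0,0,0,0.2,0,0.005,0,0,0,0,0.2])

```text
t: 10.25
tool_pos: [0.6032, 0.2936, 0.0541]
orientation: [-1.571, 0.008, -0.004]
force: [0.5, 0.6, -0.0]
opening: 0.0556
```

```bash
python3 -c "
from h import *
imaging.read_camera('side');S=imaging.read_camera('side')
go(.604,.299,.044)
cv2.imwrite('pics/g7.png',cv2.resize(S[110:190,250:340],None,fx=6,fy=6,interpolation=2))
"
```

```text
t 10.35 pos [0.6034 0.2939 0.0549] yaw 89.6 open 0.0554 F [ 0.1 -0.7  0.6]
 shift(tool) [0.0006 0.0109 0.0051] turn(tool) [ 0.01 -0.4  -0.13]
```

View pics/g7.png

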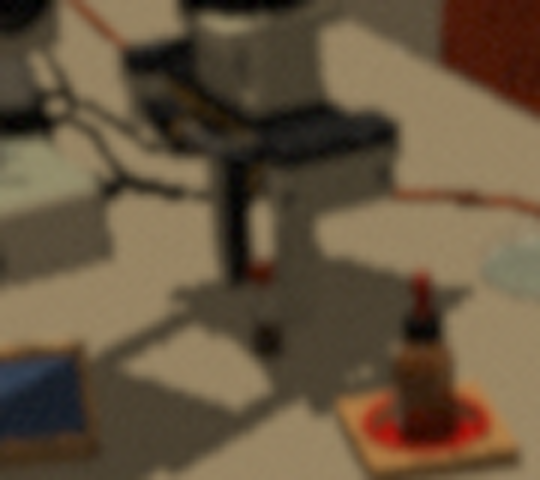

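Call:
carry_out(motion=[0,0.004,0.005,0,0,0,0.2,0,0.003,0,0,0,0,0.2,0,0.003,0,0,0,0,0.2,0,0,0,0,0,0,0.2,0,0,0,0,0,0,-0.2], squeeze=12)

```text
t: 10.85
tool_pos: [0.6061, 0.3003, 0.0483]
orientation: [-1.569, 0.003, -0.008]
force: [-0.7, -0.8, -0.5]
opening: 0.0515
```

Call:
carry_out(motion=[0,0,0,0,0,0,-1,0,0,0,0,0,0,-1,0,0,0,0,0,0,-1,0,0,0,0,0,0,-1,0,0,0,0,0,0,-1])

```text
t: 11.35
tool_pos: [0.6066, 0.3005, 0.0493]
orientation: [-1.568, 0.002, -0.009]
force: [1.6, 0.1, -0.5]
opening: 0.0175
```

Call:
carry_out(motion=[0,0,0,0,0,0,-1,0,-0.01,0,0,0,0,-1,0,-0.02,0,0,0,0,-1,0,-0.03,0,0,0,0,-1,0,-0.02,0,0,0,0,-1])

```text
t: 11.85
tool_pos: [0.6033, 0.2991, 0.1285]
orientation: [-1.571, 0.008, -0.003]
force: [0.2, 0.9, 0.8]
opening: 0.0172
```

```bash
python3 -c "
from h import *
imaging.read_camera('side');S=imaging.read_camera('side')
go(.4345,.0095,.17)
cv2.imwrite('pics/g8.png',cv2.resize(S[80:190,240:350],None,fx=5,fy=5,interpolation=2))
"
```

```text
t 11.95 pos [0.605  0.2998 0.1306] yaw 89.6 open 0.0175 F [-0.9  0.9 -0.2]
 shift(tool) [-0.1684 -0.0401 -0.2914] turn(tool) [-0.08 -0.4   0.1 ]
```

View pics/g8.png

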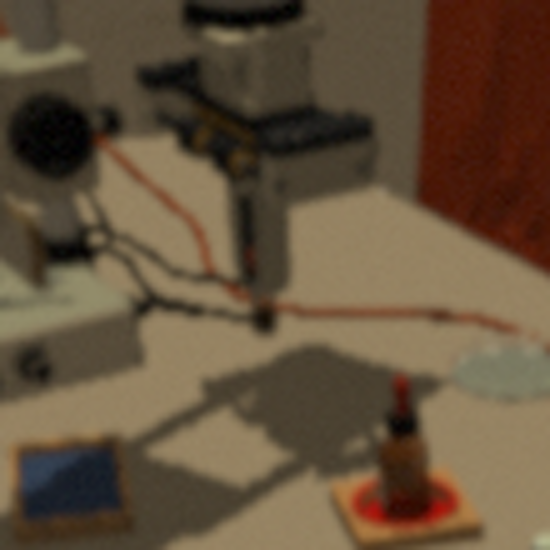

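Call:
carry_out(motion=[-0.02,-0.02,-0.02,0,-0.2,0,-1,-0.025,-0.02,-0.035,0,-0.2,0,-1,-0.025,0,-0.045,0,0,0,-1,-0.025,0,-0.045,0,0,0,-1,-0.025,0,-0.045,0,0,0,-1])

```text
t: 12.45
tool_pos: [0.4834, 0.113, 0.1652]
orientation: [-1.571, -0.003, 0.008]
force: [0.6, -1.2, 1.0]
opening: 0.0172
```

Call:
carry_out(motion=[-0.025,0,-0.04,0,0,0,-1,-0.02,0,-0.03,0,0,0,-1,-0.01,0,-0.02,0,0,0,-1,0,0,-0.01,0,0,0,-1,0,0,0,0,0,0,-1])

```text
t: 12.95
tool_pos: [0.4221, 0.0053, 0.1609]
orientation: [-1.572, 0.003, 0.007]
force: [0.3, 0.5, 0.2]
opening: 0.0176
```

```bash
python3 -c "
from h import *
imaging.read_camera('side');S=imaging.read_camera('side')
go(.4345,.0095,.1)
"
```

```text
t 13.05 pos [0.4224 0.0065 0.1609] yaw 90.19 open 0.0173 F [-0.1  0.2  0. ]
 shift(tool) [0.0125 0.0609 0.003 ] turn(tool) [ 0.04  0.19 -0.39]
```

Target TCP z at set-down ≈ 0.0535.

Call:
carry_out(motion=[0.012,0.02,0.003,0,0,-0.4,-1,0,0.025,0,0,0,0,-1,0,0.02,0,0,0,0,-1,0,0.012,0,0,0,0,-1,0,0.005,0,0,0,0,-1])

```text
t: 13.55
tool_pos: [0.439, 0.0146, 0.0773]
orientation: [-1.57, -0.01, 0.004]
force: [-0.7, 0.5, 0.1]
opening: 0.0174
```

```bash
python3 -c "
from h import *
imaging.read_camera('side');S=imaging.read_camera('side')
go(.4345,.0095,.054)
cv2.imwrite('pics/g9.png',cv2.resize(S[150:260,240:350],None,fx=5,fy=5,interpolation=2))
"
```

```text
t 13.65 pos [0.439  0.0144 0.078 ] yaw 90.51 open 0.0175 F [0.4 0.4 0. ]
 shift(tool) [-0.0047  0.024  -0.0048] turn(tool) [-0.04  0.51  0.25]
```

View pics/g9.png

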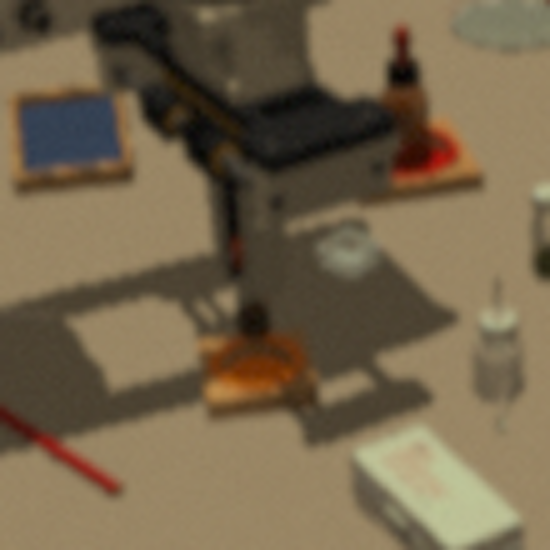

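Call:
carry_out(motion=[-0.004,0.004,-0.005,0,0.5,0,-1,0,0.005,0,0,0,0,-1,0,0.005,0,0,0,0,-1,0,0.003,0,0,0,0,-1,0,0,0,0,0,0,-1])

```text
t: 14.15
tool_pos: [0.4373, 0.0087, 0.0627]
orientation: [-1.57, -0.007, -0.008]
force: [-0.5, -0.6, -0.3]
opening: 0.0171
```

```bash
python3 -c "
from h import *
imaging.read_camera('side');S=imaging.read_camera('side')
go(.4345,.0095,.054)
cv2.imwrite('pics/g10.png',cv2.resize(S[190:250,255:330],None,fx=8,fy=8,interpolation=2))
"
```

```text
t 14.25 pos [0.4374 0.0087 0.063 ] yaw 89.95 open 0.0173 F [ 0.1 -0.3 -0.2]
 shift(tool) [-0.003   0.009   0.0008] turn(tool) [-0.02 -0.05  0.57]
```

View pics/g10.png

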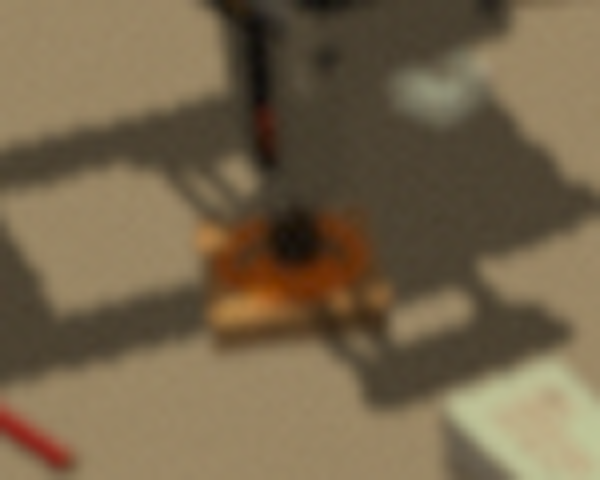

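Call:
carry_out(motion=[-0.003,0.003,0,0,0,0.5,-1,0,0.003,0,0,0,0,-1,0,0.002,0,0,0,0,-1,0,0,0,0,0,0,-1,0,0,0,0,0,0,-1])

```text
t: 14.75
tool_pos: [0.4345, 0.0087, 0.0546]
orientation: [-1.571, -0.0, -0.001]
force: [0.3, -0.1, -0.2]
opening: 0.0176
```

```bash
python3 -c "
from h import *
go(.4345,.0095,.0535)
"
```

```text
t 14.75 pos [0.4345 0.0087 0.0546] yaw 89.95 open 0.0176 F [ 0.3 -0.1 -0.2]
 shift(tool) [-0.      0.0011  0.0008] turn(tool) [-0.01 -0.05  0.05]
```

Call:
carry_out(motion=[0,0.0012,0,0,0,0,-1,0,0,0,0,0,0,-1,0,0,0,0,0,0,-0.5,0,0,0,0,0,0,-0.2,0,0,0,0,0,0,0])

```text
t: 15.25
tool_pos: [0.4348, 0.0088, 0.0536]
orientation: [-1.571, -0.001, -0.002]
force: [0.4, -0.4, -0.3]
opening: 0.0348
```

Call:
carry_out(motion=[0,0,0,0,0,0,0.2,0,0,0,0,0,0,0.2,0,-0.02,0,0,0,0,0.2,0,-0.04,0,0,0,0,0.2,0,-0.045,0,0,0,0,0.2])

```text
t: 15.75
tool_pos: [0.4291, 0.0092, 0.1541]
orientation: [-1.569, 0.011, 0.01]
force: [1.0, 0.9, 0.2]
opening: 0.0558
```

```bash
python3 -c "
from h import *
imaging.read_camera('side');S=imaging.read_camera('side')
go(.622,.0105,.15)
cv2.imwrite('pics/g11.png',cv2.resize(S[170:250,240:340],None,fx=6,fy=6,interpolation=2))
"
```

```text
t 15.85 pos [0.4343 0.0087 0.1607] yaw 89.96 open 0.0555 F [ 0.7 -0.8 -0.6]
 shift(tool) [0.1877 0.0108 0.0019] turn(tool) [-0.02 -0.04  0.02]
```

View pics/g11.png

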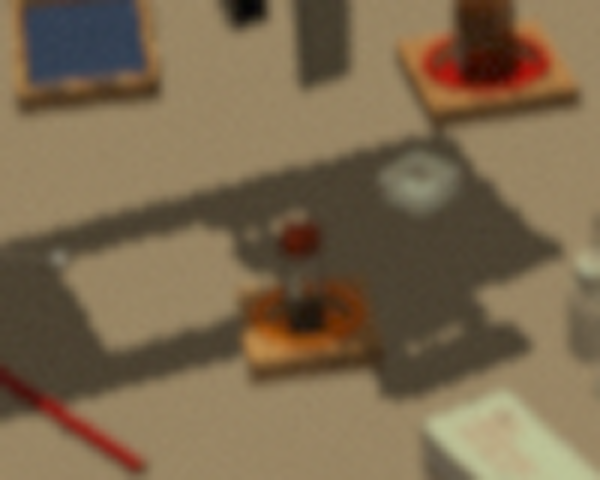

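Call:
carry_out(motion=[0.03,0,0,0,0,0,0.2,0.045,0,0,0,0,0,0.2,0.045,0,0,0,0,0,0.2,0.035,0.005,0,0,0,0,0.2,0.015,0.005,0,0,0,0,0.2])

```text
t: 16.35
tool_pos: [0.6101, 0.0087, 0.1511]
orientation: [-1.571, -0.004, -0.005]
force: [-0.2, 1.1, -0.9]
opening: 0.056
```

```bash
python3 -c "
from h import *
imaging.read_camera('side');S=imaging.read_camera('side')
go(.622,.0105,.044)
cv2.imwrite('pics/g12.png',cv2.resize(S[110:230,280:420],None,fx=4,fy=4,interpolation=2))
"
```

```text
t 16.45 pos [0.6085 0.0087 0.1501] yaw 89.95 open 0.056 F [-1.6  0.4 -0.6]
 shift(tool) [0.0131 0.1061 0.0018] turn(tool) [ 0.01 -0.05  0.21]
```

View pics/g12.png

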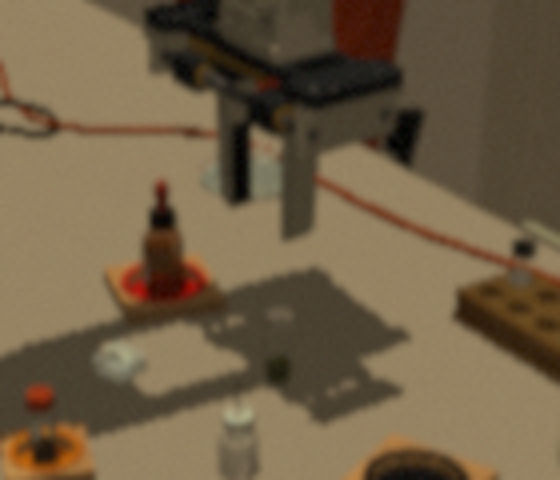

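Call:
carry_out(motion=[0.014,0.02,0.002,0,0,0,0.2,0,0.025,0,0,0,0,0.2,0,0.022,0,0,0,0,0.2,0,0.015,0,0,0,0,0.2,0,0.005,0,0,0,0,0.2])

```text
t: 16.95
tool_pos: [0.6206, 0.0108, 0.0608]
orientation: [-1.571, -0.002, -0.003]
force: [0.3, 1.0, -0.2]
opening: 0.0556
```

```bash
python3 -c "
from h import *
imaging.read_camera('side');S=imaging.read_camera('side')
go(.623,.0105,.047)
cv2.imwrite('pics/g13.png',cv2.resize(S[130:220,300:400],None,fx=6,fy=6,interpolation=2))
"
```

```text
t 17.05 pos [0.6212 0.0108 0.0619] yaw 89.97 open 0.0561 F [-0.1 -0.2  0.6]
 shift(tool) [ 0.0017  0.0149 -0.0003] turn(tool) [ 0.02 -0.03  0.23]
```

View pics/g13.png

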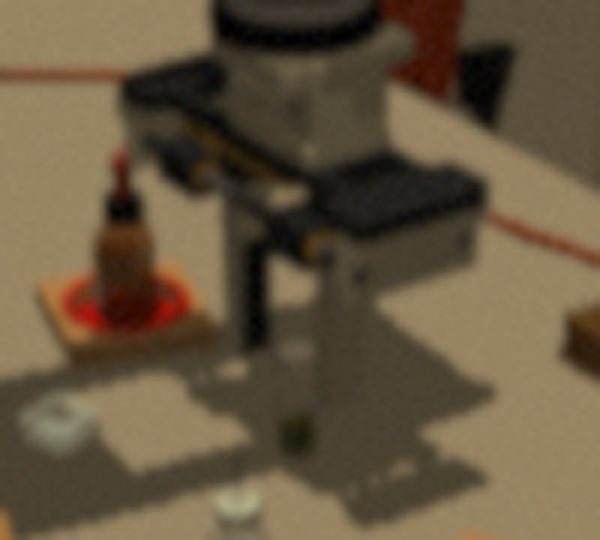

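Call:
carry_out(motion=[0.001,0.005,0,0,0,0,0.2,0,0.004,0,0,0,0,0.2,0,0.004,0,0,0,0,0.2,0,0.002,0,0,0,0,0.2,0,0,0,0,0,0,-0.2])

```text
t: 17.55
tool_pos: [0.6252, 0.0106, 0.0504]
orientation: [-1.572, -0.008, -0.009]
force: [0.5, -1.3, -0.6]
opening: 0.0518
```

Call:
carry_out(motion=[0,0,0,0,0,0,-1,0,0,0,0,0,0,-1,0,0,0,0,0,0,-1,0,0,0,0,0,0,-1,0,0,0,0,0,0,-1])

```text
t: 18.05
tool_pos: [0.6257, 0.0105, 0.0511]
orientation: [-1.572, -0.009, -0.01]
force: [-0.3, -0.2, -0.5]
opening: 0.0177
```

Call:
carry_out(motion=[0,0,0,0,0,0,-1,0,-0.01,0,0,0,0,-1,0,-0.025,0,0,0,0,-1,0,-0.035,0,0,0,0,-1,0,-0.03,0,0,0,0,-1])

```text
t: 18.55
tool_pos: [0.6201, 0.0109, 0.1491]
orientation: [-1.571, 0.0, -0.001]
force: [0.4, -0.1, -0.9]
opening: 0.0172
```

```bash
python3 -c "
from h import *
imaging.read_camera('side');S=imaging.read_camera('side')
go(.381,-.29,.18)
cv2.imwrite('pics/g14.png',cv2.resize(S[110:230,280:420],None,fx=4,fy=4,interpolation=2))
"
```

```text
t 18.65 pos [0.6235 0.0107 0.1538] yaw 89.96 open 0.0176 F [ 0.2 -0.8  0.6]
 shift(tool) [-0.242  -0.0282 -0.3009] turn(tool) [ 0.04 -0.04  0.52]
```

View pics/g14.png

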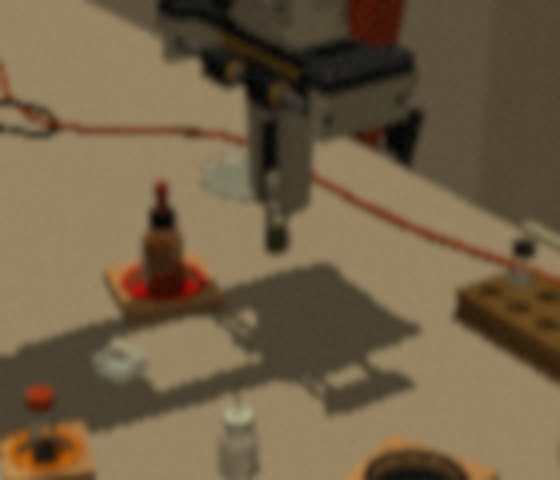

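Call:
carry_out(motion=[-0.018,-0.015,-0.025,0,0,0.5,-1,-0.03,-0.015,-0.036,0,0,0,-1,-0.032,0,-0.04,0,0,0,-1,-0.032,0,-0.04,0,0,0,-1,-0.032,0,-0.04,0,0,0,-1])

```text
t: 19.15
tool_pos: [0.4811, -0.1675, 0.1859]
orientation: [-1.572, -0.01, 0.003]
force: [0.3, -0.9, -0.6]
opening: 0.0172
```

Call:
carry_out(motion=[-0.032,0,-0.04,0,0,0,-1,-0.026,0,-0.035,0,0,0,-1,-0.02,0,-0.025,0,0,0,-1,-0.01,0,-0.01,0,0,0,-1,0,0,0,0,0,0,-1])

```text
t: 19.65
tool_pos: [0.3872, -0.2833, 0.1855]
orientation: [-1.574, -0.005, -0.001]
force: [0.3, 0.5, -0.5]
opening: 0.0174
```

```bash
python3 -c "
from h import *
imaging.read_camera('side');S=imaging.read_camera('side')
go(.381,-.29,.1)
"
```

```text
t 19.75 pos [ 0.3884 -0.282   0.1855] yaw 90.23 open 0.0172 F [ 0.6  0.3 -0.6]
 shift(tool) [-0.0079  0.0855 -0.0078] turn(tool) [0.14 0.24 0.26]
```

Call:
carry_out(motion=[-0.008,0.02,-0.008,0,0,0.2,-1,0,0.025,0,0,0,0,-1,0,0.025,0,0,0,0,-1,0,0.02,0,0,0,0,-1,0,0.005,0,0,0,0,-1])

```text
t: 20.25
tool_pos: [0.3861, -0.2869, 0.0894]
orientation: [-1.575, -0.013, 0.004]
force: [-0.1, -0.4, -0.5]
opening: 0.0173
```

```bash
python3 -c "
from h import *
imaging.read_camera('side');S=imaging.read_camera('side')
go(.381,-.29,.0555)
cv2.imwrite('pics/g15.png',cv2.resize(S[190:330,270:430],None,fx=4,fy=4,interpolation=2))
"
```

```text
t 20.35 pos [ 0.3866 -0.2876  0.091 ] yaw 90.63 open 0.0172 F [-0.2 -0.   0.3]
 shift(tool) [-0.0058  0.0354 -0.0022] turn(tool) [0.3  0.63 0.39]
```

View pics/g15.png

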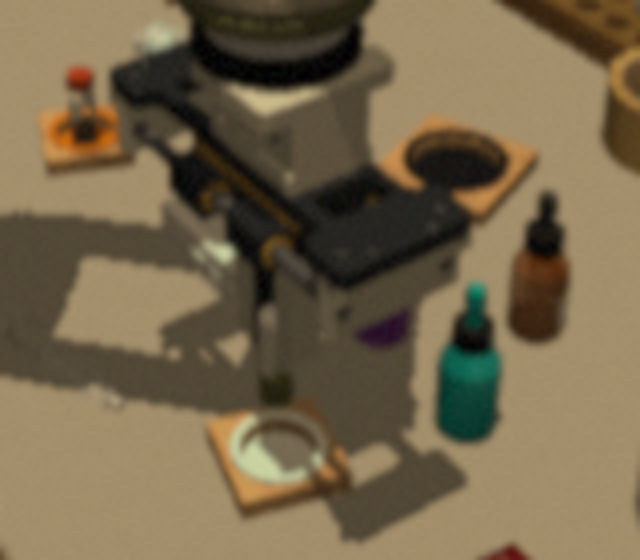

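Call:
carry_out(motion=[-0.006,0.007,-0.002,0.3,0.6,0.4,-1,0,0.008,0,0,0,0,-1,0,0.006,0,0,0,0,-1,0,0.003,0,0,0,0,-1,0,0,0,0,0,0,-1])

```text
t: 20.85
tool_pos: [0.3828, -0.2912, 0.0689]
orientation: [-1.574, -0.003, -0.002]
force: [-0.5, -0.4, 0.2]
opening: 0.0173
```

```bash
python3 -c "
from h import *
imaging.read_camera('side');S=imaging.read_camera('side')
go(.381,-.29,.0555)
cv2.imwrite('pics/g16.png',cv2.resize(S[260:330,300:380],None,fx=7,fy=7,interpolation=2))
"
```

```text
t 20.95 pos [ 0.383  -0.2914  0.0693] yaw 90.04 open 0.0175 F [ 0.5 -0.1 -1. ]
 shift(tool) [-0.0021  0.0138  0.0014] turn(tool) [0.23 0.04 0.23]
```

View pics/g16.png

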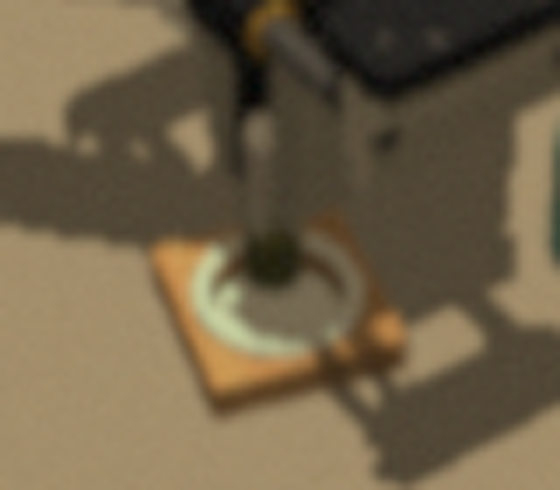

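Call:
carry_out(motion=[-0.002,0.004,0.001,0.2,0,0.2,-1,0,0.004,0,0,0,0,-1,0,0.003,0,0,0,0,-1,0,0.002,0,0,0,0,-1,0,0,0,0,0,0,-1])

```text
t: 21.45
tool_pos: [0.3811, -0.2906, 0.0557]
orientation: [-1.572, -0.001, -0.0]
force: [0.1, -0.4, 0.7]
opening: 0.0174
```

```bash
python3 -c "
from h import *
imaging.read_camera('side');S=imaging.read_camera('side')
go(.381,-.29,.055)
cv2.imwrite('pics/g17.png',cv2.resize(S[260:330,300:380],None,fx=7,fy=7,interpolation=2))
"
```

```text
t 21.55 pos [ 0.3813 -0.2907  0.0561] yaw 90.04 open 0.0174 F [ 0.2  0.1 -0.1]
 shift(tool) [-0.0003  0.0011  0.0007] turn(tool) [0.06 0.04 0.07]
```

View pics/g17.png

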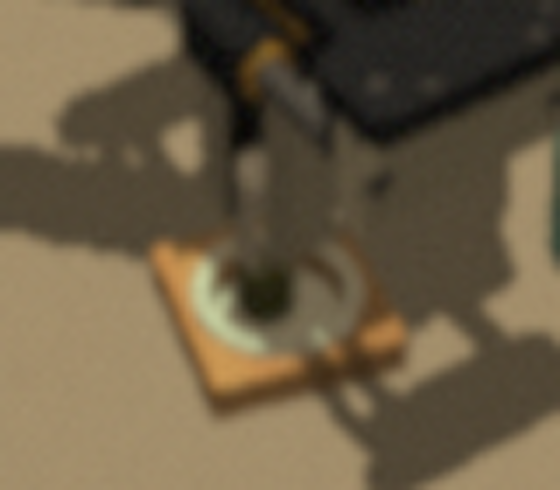

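Call:
carry_out(motion=[0.001,0.001,-0.003,0,0,0,-1,0,0,0,0,0,0,-1,0,0,0,0,0,0,-0.5,0,0,0,0,0,0,-0.2,0,0,0,0,0,0,0])

```text
t: 22.05
tool_pos: [0.3828, -0.2945, 0.0556]
orientation: [-1.573, -0.002, -0.001]
force: [0.1, 0.6, -0.1]
opening: 0.0352
```

Call:
carry_out(motion=[0,0,0,0,0,0,0.2,0,0,0,0,0,0,0.2,0,-0.02,0,0,0,0,0.2,0,-0.04,0,0,0,0,0.2,0,-0.045,0,0,0,0,0.2])

```text
t: 22.55
tool_pos: [0.3785, -0.2903, 0.1557]
orientation: [-1.562, 0.006, 0.007]
force: [0.4, -0.4, 0.9]
opening: 0.0558
```

```bash
python3 -c "
from h import *
imaging.read_camera('side');S=imaging.read_camera('side')
go(.556,-.285,.18)
cv2.imwrite('pics/g18.png',cv2.resize(S[200:330,290:470],None,fx=4,fy=4,interpolation=2))
"
```

```text
t 22.65 pos [ 0.3823 -0.294   0.1626] yaw 90.04 open 0.056 F [ 0.2 -0.8  0.4]
 shift(tool) [ 0.1737 -0.0171  0.0088] turn(tool) [0.07 0.04 0.07]
```

View pics/g18.png

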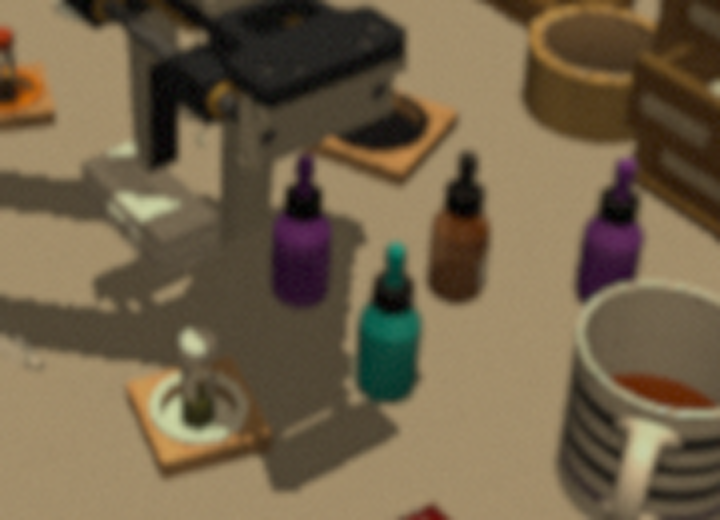

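Call:
carry_out(motion=[0.03,-0.01,0.003,0,0,0,0.3,0.04,-0.007,0.003,0,0,0,0.3,0.045,0,0.003,0,0,0,0.3,0.03,0,0,0,0,0,0.3,0.015,0,0,0,0,0,0.3])

```text
t: 23.15
tool_pos: [0.5467, -0.2854, 0.1805]
orientation: [-1.575, -0.001, -0.005]
force: [-0.1, -1.3, -0.6]
opening: 0.0602
```

```bash
python3 -c "
from h import *
imaging.read_camera('side');S=imaging.read_camera('side')
go(.556,-.285,.12)
cv2.imwrite('pics/g19.png',cv2.resize(S[150:300,320:500],None,fx=4,fy=4,interpolation=2))
"
```

```text
t 23.25 pos [ 0.546  -0.2852  0.1801] yaw 89.86 open 0.0605 F [-0.1 -0.3  0.2]
 shift(tool) [0.0099 0.0601 0.0004] turn(tool) [ 0.19 -0.14  0.18]
```

View pics/g19.png

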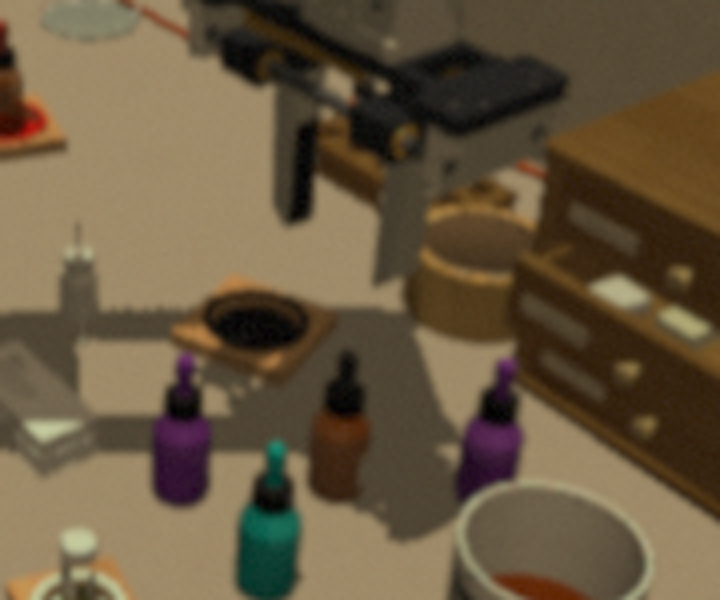

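Call:
carry_out(motion=[0.011,0.015,0,0,0,0,0.3,0,0.02,0,0,0,0,0.3,0,0.015,0,0,0,0,0.3,0,0.005,0,0,0,0,0.3,0,0,0,0,0,0,0.3])

```text
t: 23.75
tool_pos: [0.554, -0.2858, 0.1216]
orientation: [-1.573, 0.002, -0.003]
force: [0.3, -0.9, 0.2]
opening: 0.0605
```

```bash
python3 -c "
from h import *
imaging.read_camera('side');S=imaging.read_camera('side')
go(.557,-.286,.05)
cv2.imwrite('pics/g20.png',cv2.resize(S[180:300,340:480],None,fx=5,fy=5,interpolation=2))
"
```

```text
t 23.85 pos [ 0.5547 -0.2861  0.1229] yaw 89.82 open 0.0606 F [-0.  -0.1 -0.4]
 shift(tool) [0.0022 0.0729 0.0004] turn(tool) [ 0.2  -0.18  0.09]
```

View pics/g20.png

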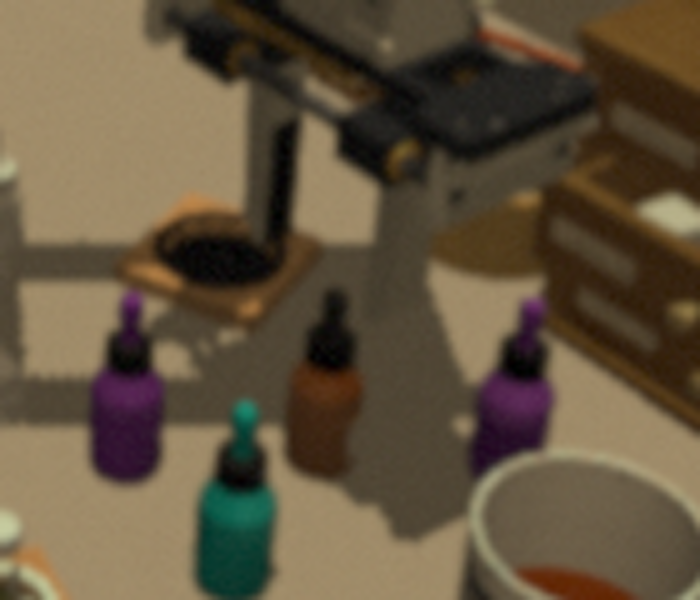

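Call:
carry_out(motion=[0.002,0.015,0,0.2,0,0,0.3,0,0.018,0,0,0,0,0.3,0,0.015,0,0,0,0,0.3,0,0.01,0,0,0,0,0.3,0,0.003,0,0,0,0,0.3])

```text
t: 24.35
tool_pos: [0.5592, -0.2879, 0.0616]
orientation: [-1.574, -0.003, -0.009]
force: [-0.1, 0.0, -0.5]
opening: 0.0609
```

```bash
python3 -c "
from h import *
imaging.read_camera('side');S=imaging.read_camera('side')
go(.557,-.286,.05)
cv2.imwrite('pics/g21.png',cv2.resize(S[180:300,340:480],None,fx=5,fy=5,interpolation=2))
"
```

```text
t 24.45 pos [ 0.5594 -0.288   0.0623] yaw 89.79 open 0.0603 F [ 0.3 -0.4 -0.5]
 shift(tool) [-0.0025  0.0123  0.002 ] turn(tool) [ 0.19 -0.2   0.45]
```

View pics/g21.png

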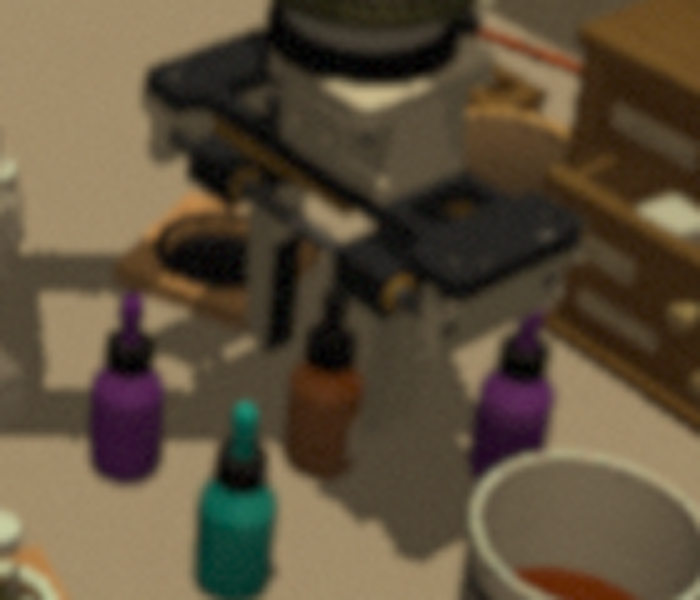

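Call:
carry_out(motion=[-0.002,0.004,0.002,0,0,0.4,0.3,0,0.004,0,0,0,0,0.3,0,0.003,0,0,0,0,0.3,0,0,0,0,0,0,0.3,0,0,0,0,0,0,-0.1], squeeze=15)

```text
t: 24.95
tool_pos: [0.5588, -0.2866, 0.0529]
orientation: [-1.576, -0.0, -0.005]
force: [-0.5, 0.5, 0.1]
opening: 0.0563
```

Call:
carry_out(motion=[0,0,0,0,0,0,-1,0,0,0,0,0,0,-1,0,0,0,0,0,0,-1,0,0,0,0,0,0,-1,0,0,0,0,0,0,-1])

```text
t: 25.45
tool_pos: [0.5592, -0.2869, 0.0536]
orientation: [-1.577, -0.001, -0.006]
force: [-0.1, -0.6, -0.6]
opening: 0.0319
```

Call:
carry_out(motion=[0,0,0,0,0,0,-1,0,-0.01,0,0,0,0,-1,0,-0.025,0,0,0,0,-1,0,-0.035,0,0,0,0,-1,0,-0.035,0,0,0,0,-1])

```text
t: 25.95
tool_pos: [0.5546, -0.2838, 0.1556]
orientation: [-1.57, 0.008, 0.003]
force: [0.3, -0.7, -0.5]
opening: 0.0322
```

```bash
python3 -c "
from h import *
imaging.read_camera('side');S=imaging.read_camera('side')
go(.613,-.151,.16)
cv2.imwrite('pics/g22.png',cv2.resize(S[150:300,320:500],None,fx=4,fy=4,interpolation=2))
"
```

```text
t 26.05 pos [ 0.5582 -0.286   0.162 ] yaw 89.8 open 0.0322 F [ 0.5 -1.  -0.5]
 shift(tool) [0.0543 0.0015 0.1352] turn(tool) [ 0.28 -0.2   0.17]
```

View pics/g22.png

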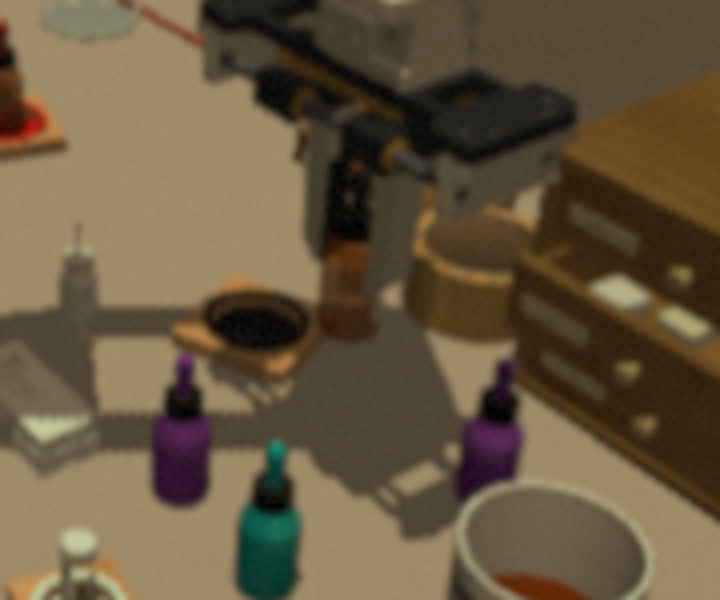

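Call:
carry_out(motion=[0.012,0,0.025,0,0,0,-1,0.016,0,0.038,0,0,0,-1,0.016,0,0.038,0,0,0,-1,0.008,0,0.025,0,0,0,-1,0,0.005,0.008,0,0,0,-1])

```text
t: 26.55
tool_pos: [0.6134, -0.151, 0.1606]
orientation: [-1.579, -0.001, -0.014]
force: [-0.6, 0.5, -0.5]
opening: 0.0321
```

```bash
python3 -c "
from h import *
imaging.read_camera('side');S=imaging.read_camera('side')
go(.613,-.151,.0575)
"
```

```text
t 26.65 pos [ 0.6117 -0.1521  0.1587] yaw 89.5 open 0.0324 F [ 0.7  0.5 -0.3]
 shift(tool) [0.0007 0.1012 0.0019] turn(tool) [ 0.45 -0.5   0.34]
```

Call:
carry_out(motion=[0.001,0.02,0.002,0.4,-0.5,0.3,-1,0,0.025,0,0,0,0,-1,0,0.02,0,0,0,0,-1,0,0.015,0,0,0,0,-1,0,0.004,0,0,0,0,-1])

```text
t: 27.15
tool_pos: [0.6099, -0.1564, 0.067]
orientation: [-1.571, 0.005, -0.001]
force: [-0.1, 0.2, -0.3]
opening: 0.0321
```

```bash
python3 -c "
from h import *
imaging.read_camera('side');S=imaging.read_camera('side')
go(.613,-.151,.0575)
cv2.imwrite('pics/g23.png',cv2.resize(S[170:270,330:450],None,fx=5,fy=5,interpolation=2))
"
```

```text
t 27.25 pos [ 0.6106 -0.1563  0.0686] yaw 89.79 open 0.0322 F [-0.7  0.9 -1. ]
 shift(tool) [0.0024 0.0111 0.0054] turn(tool) [ 0.07 -0.21 -0.07]
```

View pics/g23.png

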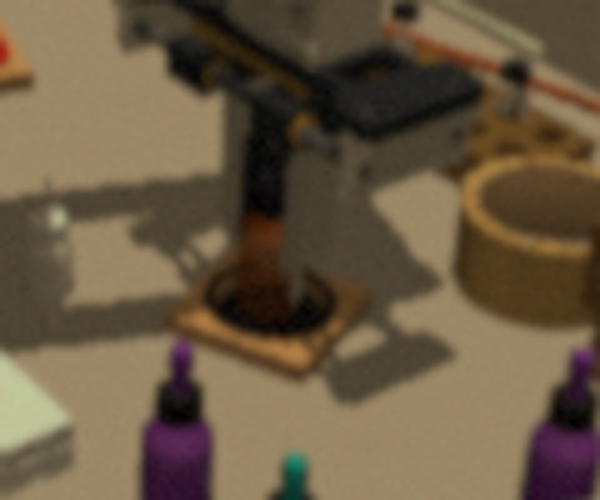

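Call:
carry_out(motion=[0.001,0.003,0.003,0,0,0,-1,0,0.003,0,0,0,0,-1,0,0.002,0,0,0,0,-1,0,0.001,0,0,0,0,-1,0,0,0,0,0,0,-1])

```text
t: 27.75
tool_pos: [0.6145, -0.1543, 0.0631]
orientation: [-1.574, -0.001, -0.007]
force: [-0.0, 0.3, -0.7]
opening: 0.032
```

```bash
python3 -c "
from h import *
S=imaging.read_camera('side')
go(.613,-.151,.0575)
cv2.imwrite('pics/g24.png',cv2.resize(S[190:250,350:425],None,fx=8,fy=8,interpolation=2))
"
```

```text
t 27.8 pos [ 0.6146 -0.1543  0.0632] yaw 89.79 open 0.0322 F [ 0.5  0.3 -0.1]
 shift(tool) [-0.0017  0.0057  0.0033] turn(tool) [ 0.19 -0.21  0.31]
```

View pics/g24.png

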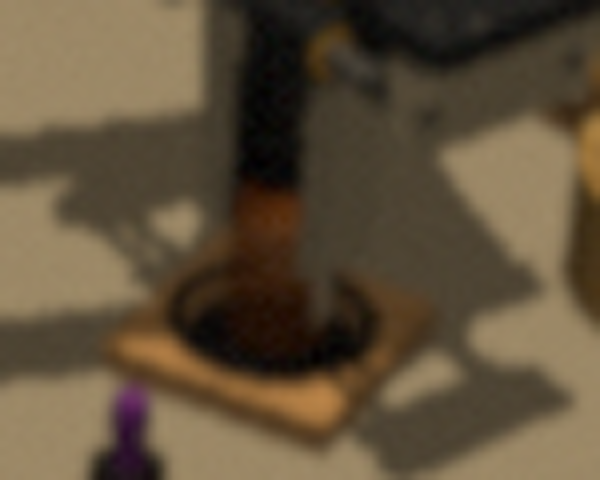

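Call:
carry_out(motion=[-0.001,0.002,0,0,0,0,-1,0,0.002,0,0,0,0,-1,0,0.001,0,0,0,0,-1,0,0,0,0,0,0,-1,0,0,0,0,0,0,-1])

```text
t: 28.3
tool_pos: [0.6138, -0.1543, 0.0582]
orientation: [-1.574, -0.002, -0.007]
force: [-0.1, 0.4, -1.0]
opening: 0.0322
```

Call:
carry_out(motion=[0,0.0012,0,0,0,0,-1,0,0,0,0,0,0,-1,0,0,0,0,0,0,-0.2,0,0,0,0,0,0,0,0,0,0,0,0,0,0.2])

```text
t: 28.8
tool_pos: [0.6142, -0.1545, 0.0575]
orientation: [-1.575, -0.003, -0.008]
force: [0.9, 0.7, 0.0]
opening: 0.0486
```

Call:
carry_out(motion=[0,0,0,0,0,0,0.3,0,0,0,0,0,0,0.3,0,-0.02,0,0,0,0,0.3,0,-0.04,0,0,0,0,0.3,0,-0.045,0,0,0,0,0.3])

```text
t: 29.3
tool_pos: [0.6077, -0.1522, 0.1552]
orientation: [-1.569, 0.01, 0.005]
force: [1.2, 0.1, 0.4]
opening: 0.0604
```

```bash
python3 -c "
from h import *
imaging.read_camera('side');S=imaging.read_camera('side')
go(.445,-.146,.15,3)
cv2.imwrite('pics/g25.png',cv2.resize(S[170:270,310:450],None,fx=5,fy=5,interpolation=2))
T=imaging.read_camera('top');cv2.imwrite('pics/t25.png',cv2.resize(T[190:250,330:430],None,fx=6,fy=6,interpolation=2))
"
```

```text
t 29.4 pos [ 0.613  -0.1539  0.1638] yaw 89.8 open 0.0604 F [1.6 0.1 0.9]
 shift(tool) [-0.168   0.0129  0.0074] turn(tool) [-7.00e-02  8.68e+01  3.70e-01]
```

View pics/g25.png

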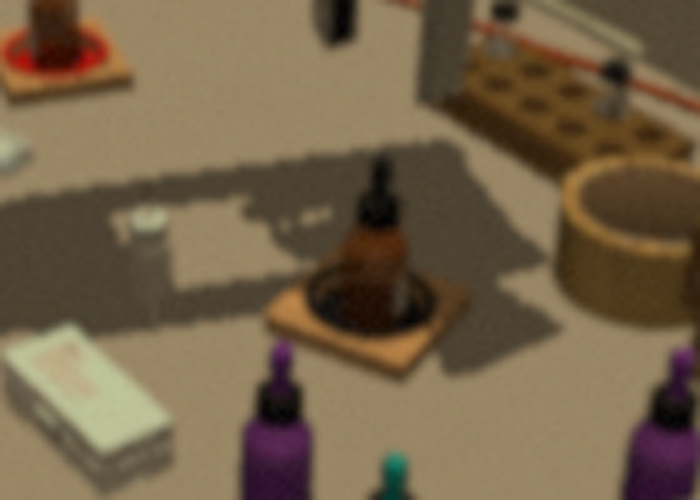

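View pics/t25.png

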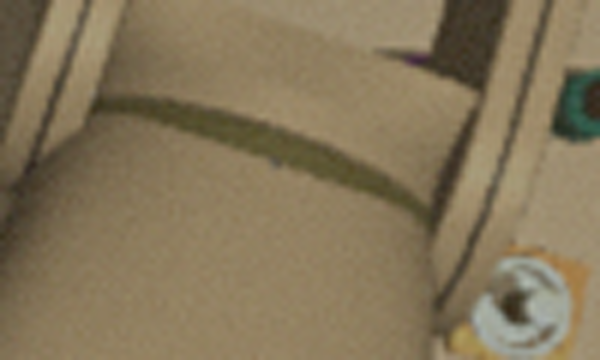

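Call:
carry_out(motion=[-0.02,0,0,0,8.5,0,0.6,-0.02,0,0,0,8.5,0,0.6,0,0,0,0,8.5,0,0.6,0,0,0,0,8.5,0,0.6,0,0,0,0,8.5,0,0.6])

```text
t: 29.95
tool_pos: [0.568, -0.1494, 0.1549]
orientation: [-1.49, 0.595, -0.589]
force: [0.5, 0.3, -0.1]
opening: 0.0745
```

Call:
carry_out(motion=[0,0,0,0,8.5,0,0.6,0,0,0,0,8.5,0,0.6,0,0,0,0,8.5,0,0.6,0,0,0,0,8.5,0,0.6,0,0,0,0,8.5,0,0.6])

```text
t: 30.45
tool_pos: [0.5639, -0.1481, 0.147]
orientation: [-1.246, 1.173, -1.152]
force: [0.7, 0.7, -0.1]
opening: 0.0747
```

```bash
python3 -c "
from h import *
imaging.read_camera('side');imaging.read_camera('side')
go(.445,-.146,.14,3)
"
```

```text
t 30.55 pos [ 0.5638 -0.148   0.1469] yaw 3.9 open 0.0741 F [-0.4  0.4  0.5]
 shift(tool) [-0.0101  0.0086 -0.1183] turn(tool) [ 0.79  0.9  -0.25]
```

Call:
carry_out(motion=[-0.003,0,-0.03,0.8,0.9,0,0.6,-0.004,0,-0.04,0,0,0,0.6,-0.003,0,-0.03,0,0,0,0.6,0,0.005,-0.015,0,0,0,0.6,0,0,0,0,0,0,0.6])

```text
t: 31.05
tool_pos: [0.4426, -0.1439, 0.1363]
orientation: [-1.245, 1.16, -1.143]
force: [0.6, -0.3, -0.1]
opening: 0.0741
```

```bash
python3 -c "
from h import *
imaging.read_camera('side');S=imaging.read_camera('side')
go(.445,-.146,.03,3)
cv2.imwrite('pics/g26.png',cv2.resize(S[170:290,270:400],None,fx=5,fy=5,interpolation=2))
"
```

```text
t 31.15 pos [ 0.4448 -0.1442  0.1375] yaw 4.39 open 0.0744 F [0.9 0.2 0.2]
 shift(tool) [0.0026 0.1075 0.0005] turn(tool) [ 0.24  1.39 -0.4 ]
```

View pics/g26.png

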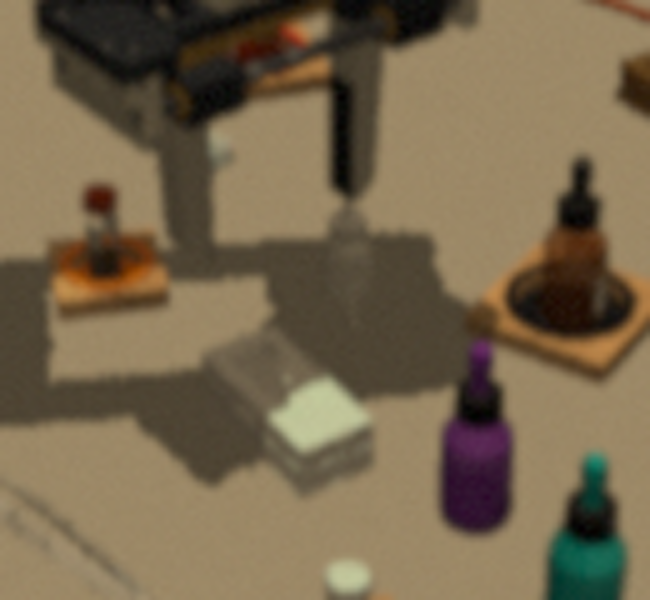

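Call:
carry_out(motion=[0.002,0.02,0,0.2,1.4,-0.4,0.6,0,0.025,0,0,0,0,0.6,0,0.02,0,0,0,0,0.6,0,0.01,0,0,0,0,0.6,0,0,0,0,0,0,0.6])

```text
t: 31.65
tool_pos: [0.452, -0.1473, 0.063]
orientation: [-1.235, 1.159, -1.17]
force: [-0.8, -0.1, 0.4]
opening: 0.0745
```

```bash
python3 -c "
from h import *
imaging.read_camera('side');S=imaging.read_camera('side')
go(.445,-.146,.03,3)
cv2.imwrite('pics/g27.png',cv2.resize(S[170:290,270:400],None,fx=5,fy=5,interpolation=2))
"
```

```text
t 31.75 pos [ 0.4528 -0.1477  0.0646] yaw 3.44 open 0.0743 F [0.3 0.1 0. ]
 shift(tool) [-0.0023  0.0345 -0.008 ] turn(tool) [-0.47  0.44  0.23]
```

View pics/g27.png

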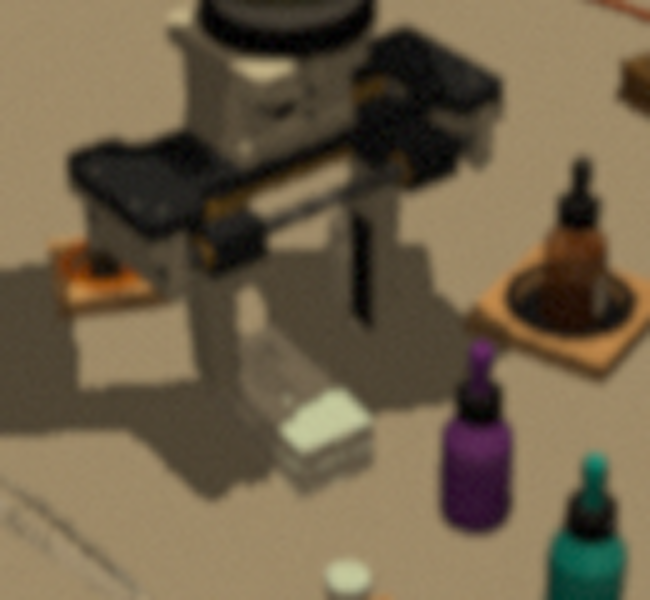

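Call:
carry_out(motion=[-0.002,0.007,-0.008,-0.5,0.4,0.2,0.6,0,0.008,0,0,0,0,0.6,0,0.008,0,0,0,0,0.6,0,0.004,0,0,0,0,0.6,0,0,0,0,0,0,0.6])

```text
t: 32.25
tool_pos: [0.4464, -0.1471, 0.0382]
orientation: [-1.233, 1.166, -1.173]
force: [0.2, 0.9, -0.1]
opening: 0.0745
```

```bash
python3 -c "
from h import *
imaging.read_camera('side');S=imaging.read_camera('side')
go(.445,-.146,.03,3)
cv2.imwrite('pics/g28.png',cv2.resize(S[190:280,290:370],None,fx=6,fy=6,interpolation=2))
"
```

```text
t 32.35 pos [ 0.4467 -0.1472  0.0389] yaw 3.04 open 0.0742 F [0.5 0.3 0.3]
 shift(tool) [-0.0013  0.0088 -0.0017] turn(tool) [-0.22  0.04  0.17]
```

View pics/g28.png

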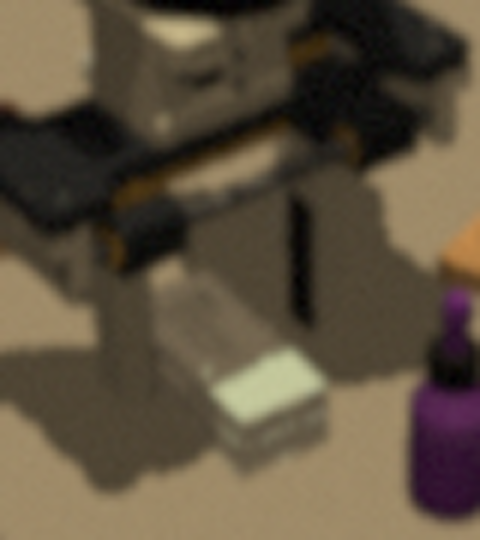

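Call:
carry_out(motion=[-0.001,0.003,-0.002,0,0,0,0.6,0,0.003,0,0,0,0,0.6,0,0.002,0,0,0,0,0.6,0,0,0,0,0,0,0.6,0,0,0,0,0,0,0.2], squeeze=20)

```text
t: 32.85
tool_pos: [0.4451, -0.1465, 0.0309]
orientation: [-1.233, 1.165, -1.175]
force: [0.2, 0.3, -0.6]
opening: 0.0701
```

Call:
carry_out(motion=[0,0,0,0,0,0,-1,0,0,0,0,0,0,-1,0,0,0,0,0,0,-1,0,0,0,0,0,0,-1,0,0,0,0,0,0,-1])

```text
t: 33.35
tool_pos: [0.4453, -0.1466, 0.0311]
orientation: [-1.232, 1.164, -1.175]
force: [0.6, -0.0, -1.1]
opening: 0.0407
```

Call:
carry_out(motion=[0,0,0,0,0,0,-1,0,-0.01,0,0,0,0,-1,0,-0.025,0,0,0,0,-1,0,-0.035,0,0,0,0,-1,0,-0.035,0,0,0,0,-1])

```text
t: 33.85
tool_pos: [0.4402, -0.1443, 0.1349]
orientation: [-1.237, 1.175, -1.166]
force: [0.9, -0.6, -0.6]
opening: 0.0404
```

```bash
python3 -c "
from h import *
imaging.read_camera('side');S=imaging.read_camera('side')
go(.462,.310,.15,-22)
cv2.imwrite('pics/g29.png',cv2.resize(S[150:280,270:400],None,fx=4,fy=4,interpolation=2))
"
```

```text
t 33.95 pos [ 0.4441 -0.1459  0.1399] yaw 3.04 open 0.0406 F [ 0.7 -0.7 -0.3]
 shift(tool) [-0.4543 -0.0112  0.0421] turn(tool) [-0.25 25.04  0.11]
```

View pics/g29.png

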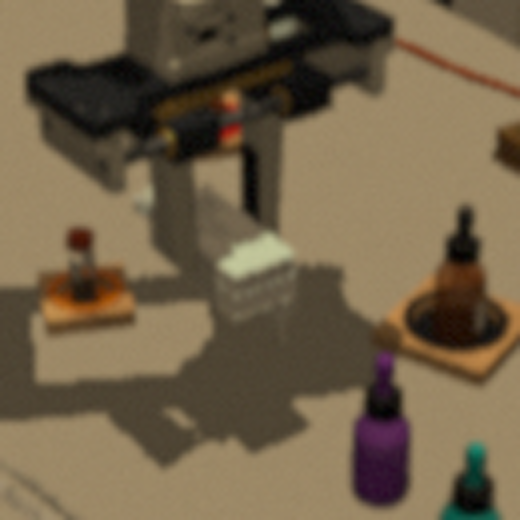

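Call:
carry_out(motion=[-0.03,-0.015,0.002,0,0,0,-1,-0.045,-0.015,0.004,0,0,0,-1,-0.045,0,0.004,0,0,0,-1,-0.045,0,0.004,0,0,0,-1,-0.045,0,0.004,0,0,0,-1])

```text
t: 34.45
tool_pos: [0.4525, 0.0662, 0.1738]
orientation: [-1.225, 1.167, -1.186]
force: [-0.2, 0.3, 0.2]
opening: 0.0407
```

Call:
carry_out(motion=[-0.045,0,0.004,0,0,0,-1,-0.045,0,0.004,0,0,0,-1,-0.045,0,0.004,0,0,0,-1,-0.035,0,0.004,0,0,0,-1,-0.015,0,0,0,0,0,-1])

```text
t: 34.95
tool_pos: [0.4583, 0.263, 0.1737]
orientation: [-1.224, 1.164, -1.184]
force: [-0.5, -0.4, -0.8]
opening: 0.0407
```

```bash
python3 -c "
from h import *
imaging.read_camera('side');S=imaging.read_camera('side')
go(.462,.310,.14,-22)
"
```

```text
t 35.05 pos [0.4582 0.2621 0.1735] yaw 2.68 open 0.0402 F [-0.4  0.3 -0.7]
 shift(tool) [-0.0478  0.0333  0.0057] turn(tool) [-0.72 24.68  0.12]
```

Call:
carry_out(motion=[-0.024,0,0.003,-0.7,8,0,-1,-0.023,0.005,0.009,0,8.5,0,-1,0,0.01,0,0,7.5,0,-1,0,0.01,0,0,0,0,-1,0,0,0,0,0,0,-1])

```text
t: 35.55
tool_pos: [0.4715, 0.3056, 0.1469]
orientation: [-1.008, 1.483, -1.491]
force: [-0.5, -0.5, -0.6]
opening: 0.0407
```

```bash
python3 -c "
from h import *
imaging.read_camera('side');S=imaging.read_camera('side')
go(.462,.310,.08,-22)
cv2.imwrite('pics/g30.png',cv2.resize(S[100:210,210:320],None,fx=5,fy=5,interpolation=2))
T=imaging.read_camera('top');cv2.imwrite('pics/t30.png',cv2.resize(T[170:250,170:270],None,fx=6,fy=6,interpolation=2))
"
```

```text
t 35.65 pos [0.4722 0.3059 0.1485] yaw -22.02 open 0.0402 F [0.1 0.9 0.3]
 shift(tool) [-0.0003  0.0684 -0.0111] turn(tool) [-0.13 -0.02  0.29]
```

View pics/g30.png

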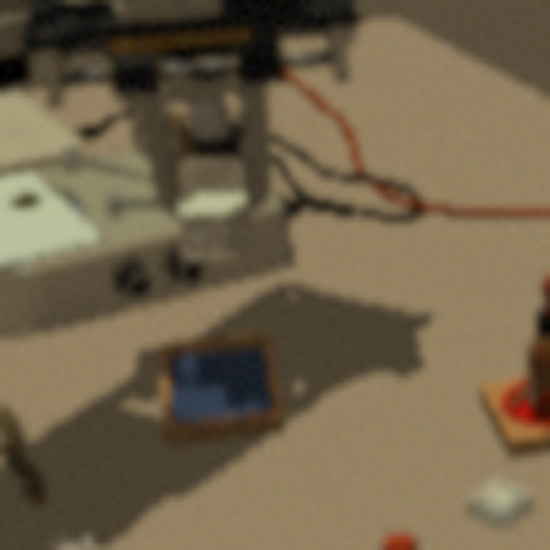

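View pics/t30.png

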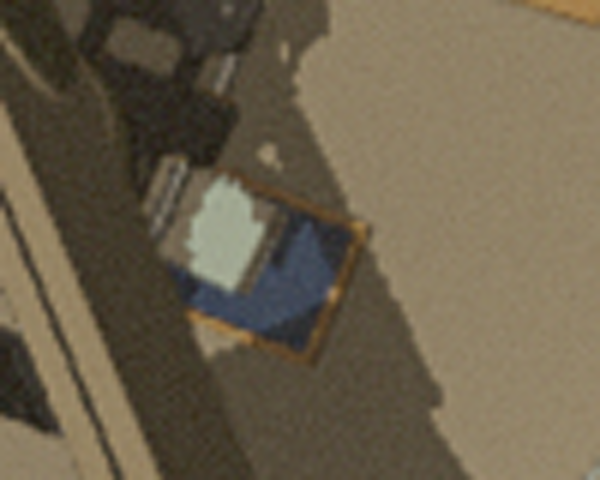

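Call:
carry_out(motion=[0,0.015,-0.011,0,0,0,-1,0,0.02,0,0,0,0,-1,0,0.015,0,0,0,0,-1,0,0.008,0,0,0,0,-1,0,0,0,0,0,0,-1])

```text
t: 36.2
tool_pos: [0.4648, 0.3096, 0.0932]
orientation: [-1.0, 1.477, -1.487]
force: [0.4, 0.1, -0.5]
opening: 0.0407
```

```bash
python3 -c "
from h import *
imaging.read_camera('side');S=imaging.read_camera('side')
go(.462,.310,.05,-22)
cv2.imwrite('pics/g31.png',cv2.resize(S[120:200,220:300],None,fx=6,fy=6,interpolation=2))
T=imaging.read_camera('top');cv2.imwrite('pics/t31.png',cv2.resize(T[170:250,170:270],None,fx=6,fy=6,interpolation=2))
"
```

```text
t 36.3 pos [0.4655 0.3101 0.0945] yaw -21.78 open 0.0405 F [-0.3 -0.5 -0.7]
 shift(tool) [ 0.0015  0.0445 -0.0036] turn(tool) [-0.48  0.22 -0.13]
```

View pics/g31.png

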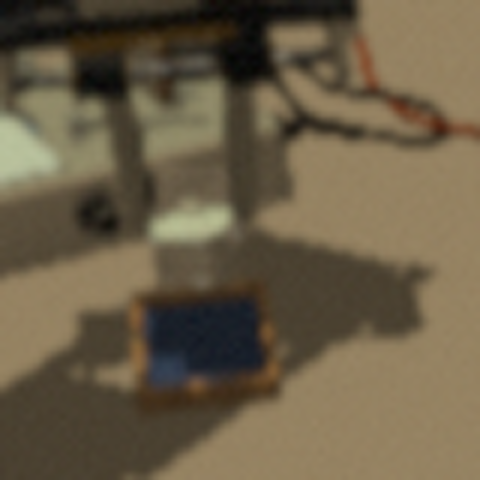

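View pics/t31.png

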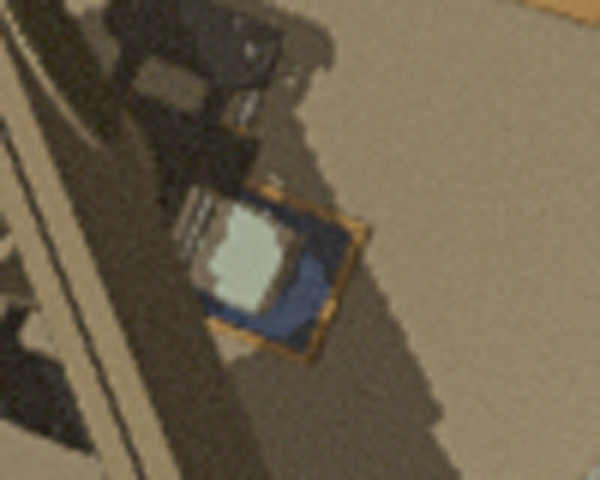

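Call:
carry_out(motion=[0.001,0.01,-0.003,-0.5,0.2,0,-1,0,0.012,0,0,0,0,-1,0,0.01,0,0,0,0,-1,0,0.005,0,0,0,0,-1,0,0,0,0,0,0,-1])

```text
t: 36.85
tool_pos: [0.4635, 0.3111, 0.0561]
orientation: [-0.998, 1.487, -1.483]
force: [-0.3, -0.2, -0.6]
opening: 0.0403
```

```bash
python3 -c "
from h import *
imaging.read_camera('side');S=imaging.read_camera('side')
go(.462,.310,.036,-22)
cv2.imwrite('pics/g32.png',cv2.resize(S[120:200,220:300],None,fx=6,fy=6,interpolation=2))
T=imaging.read_camera('top');cv2.imwrite('pics/t32.png',cv2.resize(T[180:250,190:260],None,fx=8,fy=8,interpolation=2))
"
```

```text
t 36.95 pos [0.464  0.3113 0.057 ] yaw -21.99 open 0.0405 F [ 0.3  0.5 -0. ]
 shift(tool) [ 0.0021  0.021  -0.0014] turn(tool) [-0.1   0.01 -0.33]
```

View pics/g32.png

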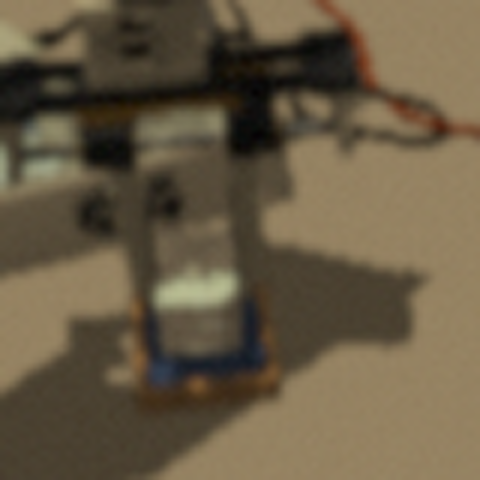

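View pics/t32.png

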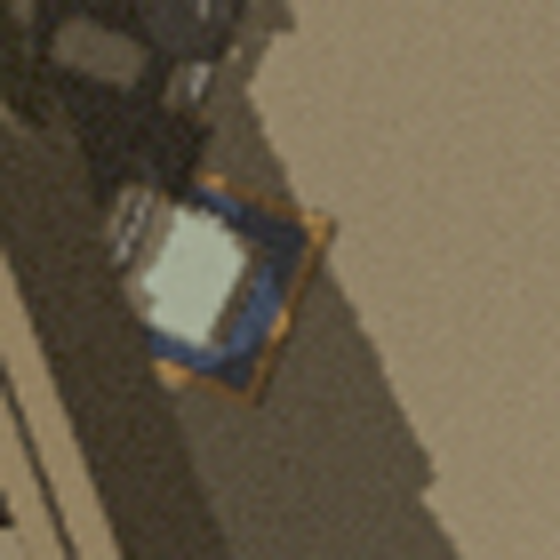

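Call:
carry_out(motion=[0.002,0.006,-0.001,0,0,-0.3,-1,0,0.006,0,0,0,0,-1,0,0.004,0,0,0,0,-1,0,0.001,0,0,0,0,-1,0,0,0,0,0,0,-1])

```text
t: 37.5
tool_pos: [0.4633, 0.3104, 0.0401]
orientation: [-0.999, 1.484, -1.487]
force: [-0.2, -0.4, -1.0]
opening: 0.0408
```

```bash
python3 -c "
from h import *
imaging.read_camera('side');S=imaging.read_camera('side')
go(.462,.310,.036,-22)
cv2.imwrite('pics/g33.png',cv2.resize(S[140:200,230:290],None,fx=9,fy=9,interpolation=2))
"
```

```text
t 37.6 pos [0.4634 0.3105 0.0404] yaw -21.99 open 0.0405 F [0.3 0.5 0.1]
 shift(tool) [ 0.001   0.0044 -0.0012] turn(tool) [-0.21  0.01 -0.14]
```

View pics/g33.png

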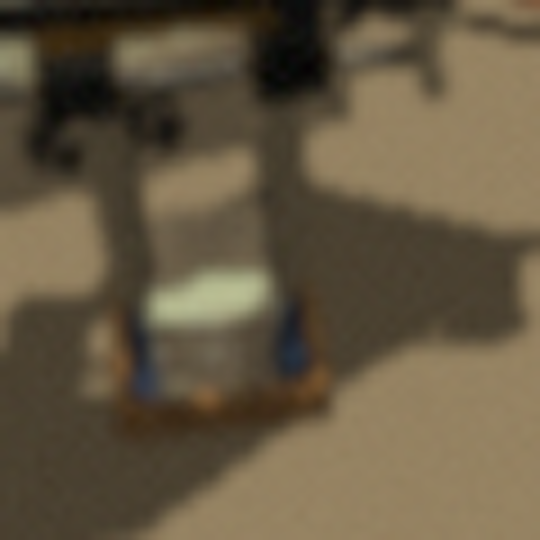

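Call:
carry_out(motion=[0,0.002,0,0,0,0,-1,0,0.0015,0,0,0,0,-1,0,0.0005,0,0,0,0,-1,0,0,0,0,0,0,-1,0,0,0,0,0,0,-1])

```text
t: 38.1
tool_pos: [0.4639, 0.3107, 0.0367]
orientation: [-0.997, 1.483, -1.486]
force: [-0.5, 0.1, -0.7]
opening: 0.0404
```

Release slightly wide, settle, then lift.

Call:
carry_out(motion=[0,0.0006,0,0,0,0,-1,0,0,0,0,0,0,-1,0,0,0,0,0,0,0.1,0,0,0,0,0,0,0.4,0,0,0,0,0,0,0.4])

```text
t: 38.6
tool_pos: [0.4642, 0.3109, 0.0364]
orientation: [-0.996, 1.483, -1.486]
force: [-0.2, -0.1, -0.3]
opening: 0.0598
```

Call:
carry_out(motion=[0,0,0,0,0,0,0.4,0,-0.01,0,0,0,0,0.4,0,-0.03,0,0,0,0,0.4,0,-0.045,0,0,0,0,0.4,0,-0.045,0,0,0,0,0.4])

```text
t: 39.1
tool_pos: [0.4584, 0.3078, 0.1634]
orientation: [-1.013, 1.488, -1.489]
force: [1.5, 0.6, 0.6]
opening: 0.0649
```

Call:
carry_out(motion=[0.03,-0.03,-0.03,0,0,0,0.4,0.04,0,-0.04,0,0,0,0.4,0.045,0,-0.04,0,0,0,0.4,0.03,0,-0.02,0,0,0,0.4,0.01,0,0,0,0,0,0.4])

```text
t: 39.6
tool_pos: [0.2934, 0.2199, 0.204]
orientation: [-0.992, 1.482, -1.485]
force: [-0.4, 0.0, 0.6]
opening: 0.0653
```

```bash
python3 -c "
from h import *
S=imaging.read_camera('side');T=imaging.read_camera('top')
go(.3,.0,.3,-22)
cv2.imwrite('pics/s40.png',cv2.resize(S[140:330,220:460],None,fx=3.2,fy=3.2,interpolation=2))
cv2.imwrite('pics/t40.png',cv2.resize(T[130:270,180:440],None,fx=3,fy=3,interpolation=2))
"
```

```text
t 39.7 pos [0.2953 0.2203 0.2045] yaw -22.04 open 0.0646 F [0.8 0.4 1.3]
 shift(tool) [ 0.2016 -0.0965  0.0878] turn(tool) [-0.48 -0.04 -0.49]
```

View pics/s40.png

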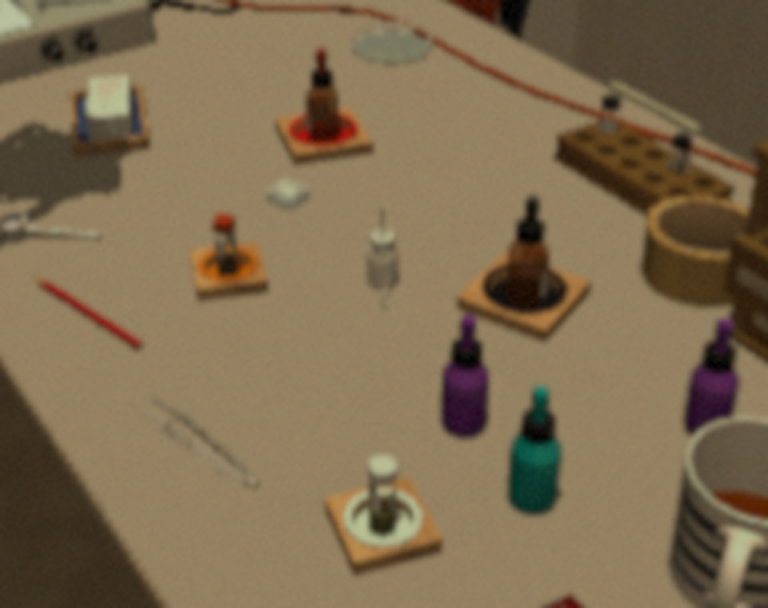

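View pics/t40.png

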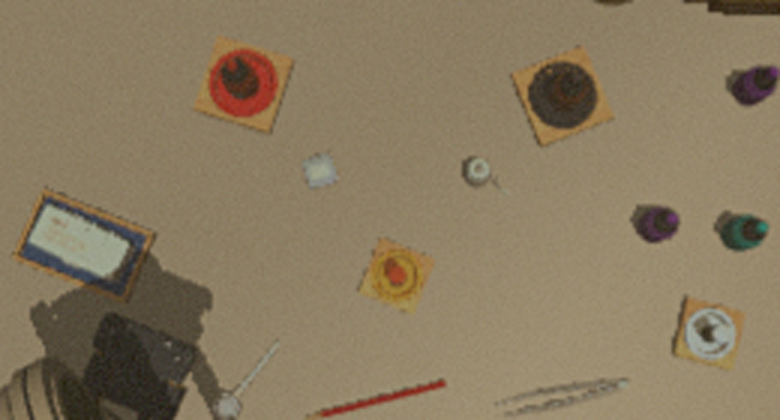

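```bash
python3 - <<'E'
from h import *
T=imaging.read_camera("top")
H={"tray":(462,310),"r":(620,160),"b":(613,-151),"o":(434.5,9.5),"w":(381,-290)}
for o in models.outline_of("top","slide_box")[:2]:
    m=o["pixels"].astype(np.uint8);cs=max(cv2.findContours(m,0,2)[0],key=len)[:,0]
    W=np.array([at_z("top",p,.034)[:2]*1000 for p in cs]);print("box",o["confidence"],cv2.minAreaRect(W.astype(np.float32)))
for n,p,z in [("o",(180+396/3,130+270/3),.057),("w",(180+712/3,130+331/3),.057),("r",(180+236/3,130+70/3),.096),("b",(180+570/3,130+88/3),.096)]:
    print(n,(at_z("top",p,z)[:2]*1000).round(1),H[n])
def crop(c,s=14):
    return cv2.resize(T[c[1]-s:c[1]+s,c[0]-s:c[0]+s],(250,250),interpolation=2)
cv2.imwrite("pics/t41.png",np.hstack([crop((261,157)),crop((367,161)),crop((312,221)),])); cv2.imwrite("pics/t42.png",np.hstack([crop((416,240)),crop((208,211),22)]))
E
```

```text
box 0.76 ((462.0010070800781, 307.478271484375), (93.62376403808594, 42.36869430541992), 65.81596374511719)
o [436.2   8.9] (434.5, 9.5)
w [ 381.6 -285.5] (381, -290)
r [615.7 156.7] (620, 160)
b [ 602.2 -149.3] (613, -151)
```

View pics/t41.png

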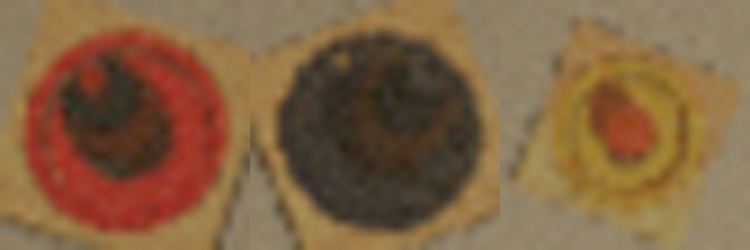

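View pics/t42.png

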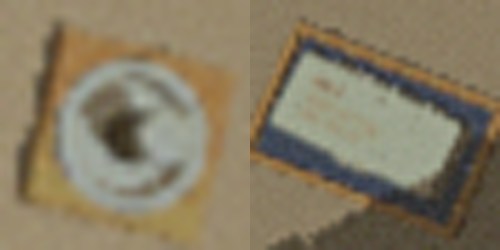

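```bash
python3 -c "
from h import *
print(robot.close_job(), robot.read_state()['t'])"
```

```text
the job is handed in; nothing more can be done
the job is handed in; nothing more can be done
```

I put all five things in their matching holders and handed the job in about 40 s into the 115 s limit. `robot.close_job()` reported no verdict, so the result below rests on my own last pictures.

- **Vials and bottles:** in the final pictures both vials and both bottles stand upright in the wells that match their cap or bulb. The fingers are well clear of them.
- **Slide box:** it lies lid up in the tray. The network outline puts its centre about 3 mm from the tray centre and its length about 2° off the tray's.
- **Vial and red bottle offsets:** from the top camera, the orange vial is about 2 mm from its holder centre, and the white vial and red bottle about 5 mm.
- **One check that disagreed:** the top-camera reading for the black bottle came out about 11 mm off centre. The black bulb on the black floor was hard to pick out. The gripper released it about 3 mm from the holder centre and the side view shows it close to centre, so I trust those more. The well limits the offset to 12 mm in any case, against the 15 mm allowed.
- **Not measured:** I did not measure final heights or tilt angles directly. I judged them from the release heights and the pictures.

The purple and turquoise look-alike bottles were not touched.

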